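# Stock the lens bed's spares well under its stayed swing cover

### The arm

A 7-joint arm with a two-finger parallel gripper is mounted at the origin on the work surface. World frame = base frame: x ahead of the robot, y to its left, z up, the work surface at z = 0. Lengths are in m, angles in rad, forces in N, time in s.
With the tool pointing down it reaches from about 0.425 to 0.875 m from the base axis. Payload 4.7 kg.
Tool frame: the origin (TCP) lies on the centre line of the jaws, within the pads' length; the fingertips stand 17 mm ahead of it and the grasp point (between the pads) lies 2 mm behind it (arm.tips_ahead is the distance from the TCP to the fingertips, in m); z points along the fingers, y is the line along which they close (so a half turn about z gives the same grasp; the last joint's range is limited). The gripper opens to 87 mm and grips with 3 to 60 N. Pads are 19 mm wide; open, the fingers measure 117 mm over their backs; the gripper's body (75 mm by 190 mm) begins 51 mm behind the grasp point.
Start: joints at [-1.33, 0.321, -0.07, 1.45, 0.023, 1.371, -0.057], TCP at [0.146, 0.633, 0.24] pointing down, gripper open.
Joint ranges: [-2.86, 2.86], [-0.3, 2.09], [-1.38, 1.24], [0.06, 2.45], [-1.56, 4.7], [0.09, 2.05], [-2.69, 2.69]. Speed limits (rad/s): [2.57, 2.57, 3.14, 3.14, 3.14, 3.14, 3.14].

### API

Orientations are given as a unit quaternion [w, x, y, z].
In Python, from workcell import arm gives the robot as it stands. The module is installed in compiled form; this text tells all that it offers.
- The arm moves only by the tool drive_tool, never from a script. Its argument "motion" is a list of rows, each a list of 7 numbers: the turn, a rotation vector about the world's x, y, z in rad, then the shift along the world's x, y, z in mm, then the closure in counts, from 0 (fully open) to 255 (shut). In form: [[ax, ay, az, x, y, z, claw], ...]. A call has exactly 5 rows; each row is the pose to reach, as a shift and turn from the pose commanded when the call began; what a row does not reach only later rows make up. A row lasts 1/12 s, in which the tool goes at most 41.7 mm and 7.16 degrees, less where a joint would pass 70% of its speed; a pose out of reach is approached as far as the arm can. A call with a gripper value outside its range is refused whole. The fingers move at their own pace and stop on an object; "newtons" is the grip in N (left out, the last holds). Time passes only in rows, so rows that repeat a pose let the fingers close, or fill a call up. It gives the time, the measured TCP pose, the force, the opening and the grip force at its end, in the units of the state.
- arm.get_obs(): the state, without advancing time (a new reading comes with each control period).
- arm.capture(name): name is "scene" or "top" or "wrist"; returns (picture, depth): 400x640x3 uint8, red, green, blue; 400x640 float32, m along the optical axis (not along the pixel's ray), 0 where there is no reading.
- arm.camera_model(name): a dict with "fovy" (degrees; the focal length in pixels is half the picture's height over the tangent of half this angle, whatever the lens; pixels are square), "cx", "cy" (the principal point, pixels), "k1" (the pictures are not rectified: a ray, as slopes to the right and down, at radius r is drawn at 1 + k1 r^2 times it, then the intrinsics apply), "eye" and "attitude" of the camera in the world. Camera axes: x right, y down, z forward; pixel columns grow to the right and rows downward; lengths in m; the calibration is good to about 2 mm. A picture is of the moment at which its call begins: read the wrist's pose just before it. camera_model takes no time and is no camera call; for the wrist camera it gives the pose at the moment of the call.
- arm.close_job(): hands the job in; it is judged then, once.
The state is a dict: "clock": time; "q": joint angles; "qvel": joint speeds; "joint_efforts": joint torques, N m; "tcp_pos": TCP position; "orientation": TCP orientation; "force": force on the tool from outside, world axes, zero at the start; "torque": the same for the moment, N m; "gripper_width": finger opening in m; "grip_force": force on a finger pad.
Only numpy, scipy, OpenCV 4.12 (cv2) and the standard library are available. Lean on these libraries where they do the work, as an engineer would, in place of code of your own. Each camera call takes 0.05 s, during which the arm holds its last target. There are 200 camera calls.

### The job

Swing the brass cover of the iron spares well open and hold it with its stay: drop the bar's middle hole fully down over the fixed peg. With the cover so held, pick every hexagon bolt out of the crate (leave the T-pins and other hardware in it) and put them in the well; then lift the stay off the peg, swing it back over the cover and swing the cover fully shut over the bolts, with the stay bar lowered. Do not disturb the lamp cap and the tin.

Things in the scene. Friction and masses are not known exactly. Their poses are not given: they have to be found in the camera images.
- bed: fixed cast-iron open-topped spares well, 200 (x) x 150 (y) x 72 mm outside, 180 x 130 mm inside, walls 10 mm; inner floor 32 mm above the plate. Origin at the centre of its underside. A flat brass swing cover just over the rim shuts it; the cover's upright hinge is at (+110, +85) mm of this frame. An upright stay peg stands on a bracket at (-175, +135) mm
- cover (a joint): brass swing cover, 224 x 174 x 6 mm, top 82 mm above the plate, turning level about its hinge pin. Angle in rad: 0 = shut, growing clockwise from above (swings out to the well's +y side) to 1.9. At 1.57 the well is fully uncovered; there the stay's middle hole meets the peg. Stiff hinge (about 0.25 N m): stays where it is left
- cover_handle (a point): upright wooden handle on the cover, a round post 22 mm in diameter, from the cover's top (82 mm) to 138 mm above the plate; this point is on its axis 121 mm above the plate. Hinge to handle, with the cover shut: (-190, -130) mm in the well's frame
- stay_lift (a joint): how far the stay bar is lifted up its pivot pin, m: 0 = down, to 0.035. It sinks back by its weight (about 3 N). Down, the bar's underside is 88 mm above the plate; it must be lifted more than 22 mm to clear the peg
- stay (a joint): swing of the stay about its pivot pin on the cover, rad, anticlockwise from above, -1.9 to 0.7, turns easily. Bar's heading in the well's frame = this minus the cover angle. Pin: (-120, -140) mm from the hinge in the well's frame with the cover shut; top 144 mm above the plate. About -1.12 with the middle hole on the peg. Before shutting, swing it back to -0.2 or more or it hits the peg
- stay_knob (a point): upright round wooden knob on the stay bar, 24 mm in diameter, 75 mm along the bar from the pivot, to 138 mm above the plate when the bar is down (bar top 96 mm); this point is on its axis 123 mm above the plate. Take it here to lift and swing the bar
- stay_middle_hole (a point): centre of the middle one of the three 20 mm square holes of the flat steel stay bar (38 mm wide, 8 mm thick, 222 mm from pivot to end), at the bar's underside, 161 mm from the pivot; the other holes are 40 mm nearer and 40 mm farther
- peg_tip (a point): top of the fixed upright stay peg, 12 mm in diameter with a round tip, 110 mm above the plate, on a 22 mm post 86 mm high; at (-175, +135) mm in the well's frame
- crate: fixed open grey steel crate, 366 (x) x 326 (y) x 45 mm outside, walls and floor 8 mm. A ledge 22 mm wide and 6 mm high runs inside along the foot of its two 326 mm walls, so that parts lie clear of them. Origin at the centre of its underside
- bolt1: bronze hexagon bolt, 80 mm long: round shank 16 mm in diameter, at each end a hexagon (head and run-on nut) 28 mm across flats, 12 mm thick. Origin on its axis at mid-length, x along the bolt; 56 mm of bare shank about the origin. Starts lying on a flat in the crate, in any place. May be absent (two to four bolts are there). About 0.17 kg
- bolt2: bronze hexagon bolt, 80 mm long: round shank 16 mm in diameter, at each end a hexagon (head and run-on nut) 28 mm across flats, 12 mm thick. Origin on its axis at mid-length, x along the bolt; 56 mm of bare shank about the origin. Starts lying on a flat in the crate, in any place. May be absent (two to four bolts are there). About 0.17 kg
- bolt3: bronze hexagon bolt, 80 mm long: round shank 16 mm in diameter, at each end a hexagon (head and run-on nut) 28 mm across flats, 12 mm thick. Origin on its axis at mid-length, x along the bolt; 56 mm of bare shank about the origin. Starts lying on a flat in the crate, in any place. May be absent (two to four bolts are there). About 0.17 kg
- bolt4: bronze hexagon bolt, 80 mm long: round shank 16 mm in diameter, at each end a hexagon (head and run-on nut) 28 mm across flats, 12 mm thick. Origin on its axis at mid-length, x along the bolt; 56 mm of bare shank about the origin. Starts lying on a flat in the crate, in any place. May be absent (two to four bolts are there). About 0.17 kg
- tpin1: bronze T-headed pin, not a hexagon bolt: 80 mm long, shank 16 mm in diameter, a 44 mm crossbar at one end, the other end plain. Origin on its axis at mid-length, x along it. Lies in the crate, and stays there
- tpin2: bronze T-headed pin, not a hexagon bolt: 80 mm long, shank 16 mm in diameter, a 44 mm crossbar at one end, the other end plain. Origin on its axis at mid-length, x along it. Lies in the crate, and stays there
- tee: bronze pipe tee, 70 mm run of 30 mm diameter with a 30 mm stub. Origin at the centre of its underside. Lies in the crate, and stays there
- eyebolt: bronze eye bolt, 89 mm long, 12 mm thick, lying flat. Origin at the middle of its underside. Lies in the crate, and stays there
- bracket: bronze angle bracket, 75 x 30 mm, 5 mm thick, one leg 40 mm high. Origin at the centre of its foot. Lies in the crate, and stays there
- lamp_cap: tin funnel-shaped lamp cap, 80 mm in diameter and 75 mm high, standing mouth down between well and crate at the back. Leave it alone
- grease_tin: small tin, 44 mm in diameter, 45 mm high, standing between well and crate near the robot. Leave it alone
Things that resemble listed ones, but are neither listed nor needed, are in the scene too. What is shaped like the tee but black, orange or purple is not meant.

How it is judged:
On the way, in this order (a step that is already met when the one before it is completed fails the run):
1. the cover is held open: the stay's middle hole is down over the peg (horizontal distance between stay_middle_hole and peg_tip below 0.008 m and value of joint stay_lift below 0.005 m), for 0.4 s.
2. every hexagon bolt is in the well, the cover still held by the stay's middle hole (all of step 1 and x of bolt1 in the frame of bed between -0.09 and 0.09 m and y of bolt1 in the frame of bed between -0.065 and 0.065 m and z of bolt1 in the frame of bed between 0 and 0.07 m and linear speed of each of bolt1, bolt2, bolt3, bolt4 below 0.03 m/s and x of bolt2 in the frame of bed between -0.09 and 0.09 m and y of bolt2 in the frame of bed between -0.065 and 0.065 m and z of bolt2 in the frame of bed between 0 and 0.07 m and x of bolt3 in the frame of bed between -0.09 and 0.09 m and y of bolt3 in the frame of bed between -0.065 and 0.065 m and z of bolt3 in the frame of bed between 0 and 0.07 m and x of bolt4 in the frame of bed between -0.09 and 0.09 m and y of bolt4 in the frame of bed between -0.065 and 0.065 m and z of bolt4 in the frame of bed between 0 and 0.07 m), for 0.2 s.
3. the stay is lifted off the peg and swung clear of it (horizontal distance between stay_middle_hole and peg_tip above 0.03 m), for 0.1 s.
At the end, for the whole second after the job is handed in: The cover is shut (within 0.06 rad), the stay bar is down (within 5 mm), all hexagon bolts present lie at rest inside the well, and the T-pins, tee, eye bolt and bracket are still in the crate (value of joint cover below 0.06 rad and value of joint stay_lift below 0.005 m and x of bolt1 in the frame of bed between -0.09 and 0.09 m and y of bolt1 in the frame of bed between -0.065 and 0.065 m and z of bolt1 in the frame of bed between 0 and 0.07 m and linear speed of each of bolt1, bolt2, bolt3, bolt4 below 0.03 m/s and x of bolt2 in the frame of bed between -0.09 and 0.09 m and y of bolt2 in the frame of bed between -0.065 and 0.065 m and z of bolt2 in the frame of bed between 0 and 0.07 m and x of bolt3 in the frame of bed between -0.09 and 0.09 m and y of bolt3 in the frame of bed between -0.065 and 0.065 m and z of bolt3 in the frame of bed between 0 and 0.07 m and x of bolt4 in the frame of bed between -0.09 and 0.09 m and y of bolt4 in the frame of bed between -0.065 and 0.065 m and z of bolt4 in the frame of bed between 0 and 0.07 m and x of tpin1 in the frame of crate between -0.18 and 0.18 m and y of tpin1 in the frame of crate between -0.16 and 0.16 m and z of tpin1 in the frame of crate between 0 and 0.08 m and x of tpin2 in the frame of crate between -0.18 and 0.18 m and y of tpin2 in the frame of crate between -0.16 and 0.16 m and z of tpin2 in the frame of crate between 0 and 0.08 m and x of tee in the frame of crate between -0.18 and 0.18 m and y of tee in the frame of crate between -0.16 and 0.16 m and z of tee in the frame of crate between 0 and 0.08 m and x of eyebolt in the frame of crate between -0.18 and 0.18 m and y of eyebolt in the frame of crate between -0.16 and 0.16 m and z of eyebolt in the frame of crate between 0 and 0.08 m and x of bracket in the frame of crate between -0.18 and 0.18 m and y of bracket in the frame of crate between -0.16 and 0.16 m and z of bracket in the frame of crate between 0 and 0.08 m); the robot touches nothing.
It fails at once if the lamp cap or grease tin is moved more than 40 mm (distance of any of lamp_cap, grease_tin from where it was at the start of the episode above 0.04 m).
Of bolt1, bolt2, bolt3, bolt4 only 2 to 4 are there at a start; the rules pass over those that are not, and their reading is None.
At some moment in a run one of bolt1, bolt2, bolt3, bolt4 may be knocked a few centimetres aside while the robot is not near it.
Once in a run the grip may slacken for a moment while it holds something.
It also fails if it takes over 210 s, if anything falls off the work surface, if the arm or the gripper's body presses on something with over 40 N, if the wrist force passes 120 N, or if a joint passes its speed limit or range.

## Working session

There is one attempt and no reset: what is moved stays moved. The work goes in short steps, Python scripts to look and compute and a tool call to move; the robot and the scene stay as the last step left them, time stands still between calls to the robot, and variables do not carry over. Pictures are saved under pics/ and viewed, at most 14 in all, crops included, and the job is handed in when it is done.

Besides the shell and the picture viewer there is one more tool, called after "Call:" as name([rows], argument=value, ...), one row to a line, values as JSON. drive_tool: Moves the arm, as the interface text tells. Its arguments: {"type":"object","properties":{"motion":{"type":"array"},"newtons":{"type":"number"}},"required":["motion"]}

```bash
mkdir -p pics; cat > h.py <<'E'
import numpy as np, cv2
from workcell import arm
from scipy.spatial.transform import Rotation as R
def cap(n):
    m=arm.camera_model(n); p,d=arm.capture(n); return p,d,m
def rot(m):
    a=np.array(m["attitude"],float)
    return a if a.shape==(3,3) else R.from_quat(a[[1,2,3,0]]).as_matrix()
def rays(m,uv,h=400):
    f=h/2/np.tan(np.radians(m["fovy"])/2); uv=np.atleast_2d(np.array(uv,float))
    d=(uv-[m["cx"],m["cy"]])/f; s=d.copy()
    for _ in range(20): s=d/(1+m["k1"]*(s**2).sum(1,keepdims=True))
    return np.c_[s,np.ones(len(s))]
def onplane(m,uv,z):
    r=rays(m,uv)@rot(m).T; e=np.array(m["eye"]); return e+r*((z-e[2])/r[:,2])[:,None]
def cloud(m,d):
    v,u=np.mgrid[0:400,0:640]; r=rays(m,np.c_[u.ravel(),v.ravel()])
    return ((r*d.ravel()[:,None])@rot(m).T+np.array(m["eye"])).reshape(400,640,3)
def proj(m,P):
    f=200/np.tan(np.radians(m["fovy"])/2); c=(np.atleast_2d(P)-np.array(m["eye"]))@rot(m)
    s=c[:,:2]/c[:,2:]; s=s*(1+m["k1"]*(s**2).sum(1,keepdims=True)); return s*f+[m["cx"],m["cy"]]
def save(n,p): cv2.imwrite("pics/"+n+".png",cv2.cvtColor(p,cv2.COLOR_RGB2BGR))
E
python3 - <<'E'
from h import *
for n in ("top","scene"):
    p,d,m=cap(n); save(n+"0",p); print(n,m); np.savez(n+"0",p=p,d=d)
print(arm.get_obs(), arm.tips_ahead)
E
```

```text
top {'fovy': 57.71254406595456, 'cx': 320.4164567243003, 'cy': 188.98734659898108, 'k1': -0.003972582738334476, 'eye': array([ 0.44307544, -0.1047036 ,  0.94318113]), 'attitude': array([-0.04812744,  0.71147939, -0.69971467,  0.04336142])}
scene {'fovy': 46.38746524301829, 'cx': 325.963661887836, 'cy': 198.1421821608066, 'k1': -0.005045299619240084, 'eye': array([ 1.1633467 , -0.22477892,  1.17567041]), 'attitude': array([-0.1960921 ,  0.74453903,  0.61617234, -0.16595532])}
{'clock': 0.1, 'q': array([-1.32989488,  0.32172638, -0.07008919,  1.45154282,  0.02261432,
        1.37079249, -0.05693399]), 'qvel': array([ 0.00029655, -0.00094032,  0.00044946, -0.00255911,  0.00115597,
        0.00110464,  0.00017895]), 'joint_efforts': array([ 1.33009262e-04, -4.92570841e+01, -4.05714065e-01, -3.13395238e+01,
       -6.41336571e-02,  3.96316010e-02,  6.98377471e-05]), 'tcp_pos': array([0.14610465, 0.63289525, 0.23859062]), 'orientation': array([-4.26538401e-05,  1.13157424e-01,  9.93576716e-01, -8.40022022e-04]), 'force': array([-0.8047449 ,  0.43213346,  0.47407426]), 'torque': array([0.02172601, 0.01165156, 0.02590684]), 'grip_force': 0.0, 'gripper_width': 0.08729376682267188} 0.017
```

View pics/top0.png

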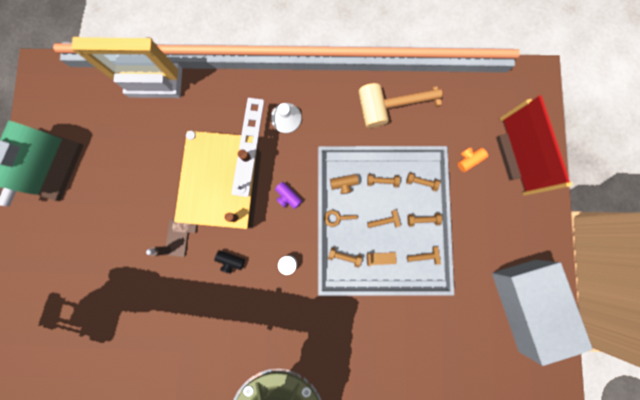

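View pics/scene0.png

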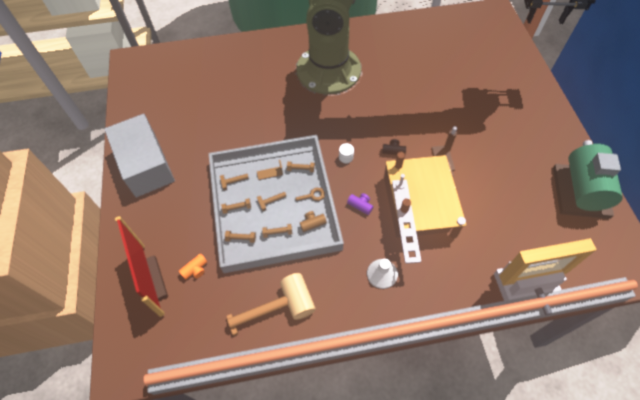

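```bash
python3 - <<'E'
from h import *
z=np.load("top0.npz"); p=z["p"]; m=arm.camera_model("top")
c=p[85:300,140:460]; save("crop0",cv2.resize(c,None,fx=2.5,fy=2.5,interpolation=cv2.INTER_CUBIC))
P=cloud(m,z["d"])
for n,u,v in [("hinge",190,135),("peg",152,252),("handle",231,217),("knob",243,155),("cov",215,160)]: print(n,P[v-2:v+3,u-2:u+3].reshape(-1,3).round(3)[::6].tolist())
h=P[...,2]
for n,(x0,x1,y0,y1),lo in [("peg",(143,165,240,262),.095),("handle",(220,245,205,230),.12),("knob",(232,258,145,168),.125),("bar",(228,268,94,200),.09),("cover",(170,262,125,232),.075),("lamp",(270,303,100,135),.02),("tin",(275,300,253,278),.03)]:
    s=P[y0:y1,x0:x1].reshape(-1,3); s=s[s[:,2]>lo]; print(n,len(s),np.median(s,0).round(4),s.min(0).round(3),s.max(0).round(3))
E
```

```text
hinge [[0.686, 0.226, 0.088], [0.685, 0.225, 0.085], [0.681, 0.221, 0.089], [0.679, 0.219, 0.086], [0.677, 0.216, 0.087]]
peg [[0.405, 0.287, 0.109], [0.403, 0.288, 0.102], [0.4, 0.288, 0.096], [0.398, 0.29, 0.087], [0.395, 0.288, 0.086]]
handle [[0.486, 0.103, 0.138], [0.484, 0.101, 0.139], [0.482, 0.099, 0.139], [0.48, 0.097, 0.138], [0.478, 0.097, 0.129]]
knob [[0.627, 0.083, 0.14], [0.625, 0.081, 0.139], [0.623, 0.079, 0.138], [0.62, 0.076, 0.139], [0.619, 0.075, 0.132]]
cov [[0.627, 0.164, 0.081], [0.625, 0.162, 0.078], [0.622, 0.159, 0.081], [0.619, 0.156, 0.083], [0.617, 0.154, 0.082]]
peg 33 [0.403  0.2887 0.1064] [ 0.398 -0.105  0.095] [0.443 0.297 0.943]
handle 90 [0.484  0.1034 0.1375] [ 0.443 -0.105  0.12 ] [0.494 0.115 0.943]
knob 104 [0.6263 0.0796 0.1371] [ 0.443 -0.105  0.125] [0.64  0.093 0.943]
bar 1428 [0.6316 0.0785 0.0959] [ 0.443 -0.105  0.09 ] [0.773 0.111 0.943]
cover 6738 [0.5754 0.1503 0.0821] [ 0.443 -0.105  0.076] [0.707 0.248 0.943]
lamp 421 [ 0.7468 -0.0056  0.0356] [ 0.443 -0.105  0.02 ] [0.785 0.029 0.943]
tin 250 [ 0.3744 -0.0195  0.0441] [ 0.353 -0.105  0.03 ] [0.443 0.001 0.943]
```

View pics/crop0.png

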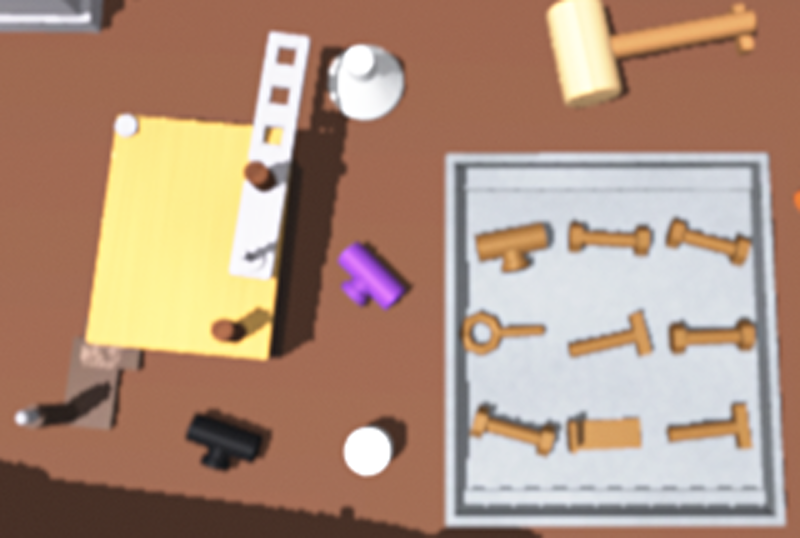

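```bash
python3 - <<'E'
from h import *
from scipy.optimize import least_squares
G={"peg":((.403,.289),.098,.03),"handle":((.484,.103),.13,.03),"knob":((.626,.080),.13,.03),"hinge":((.682,.221),.0845,.02)}
C={}
for n in ("top","scene"):
    z=np.load(n+"0.npz"); m=arm.camera_model(n); P=cloud(m,z["d"]).reshape(-1,3)
    for k,(c,lo,r) in G.items():
        s=P[(np.hypot(*(P[:,:2]-c).T)<r)&(P[:,2]>lo)&(P[:,2]<.16)]
        print(n,k,len(s),s.mean(0).round(4),((s.min(0)+s.max(0))/2).round(4)); C.setdefault(k,[]).append(s[:,:2].mean(0))
C={k:np.mean(v,0) for k,v in C.items()}
nom={"hinge":(110,85),"handle":(-80,-45),"peg":(-175,135)}
A=np.array([nom[k] for k in nom])/1000; B=np.array([C[k] for k in nom])
f=lambda q:(A@np.array([[np.cos(q[2]),np.sin(q[2])],[-np.sin(q[2]),np.cos(q[2])]])+q[:2]-B).ravel()
s=least_squares(f,[.57,.14,-.06]); x,y,a=s.x; print("bed",s.x.round(4),(s.fun*1000).round(1))
Rm=lambda t:np.array([[np.cos(t),-np.sin(t)],[np.sin(t),np.cos(t)]])
W=lambda v:np.array([x,y])+Rm(a)@np.array(v)
H=W((.11,.085))
for t in np.arange(0,1.58,.157): print("cover",round(t,3),"handle",(H+Rm(a-t)@[-.19,-.13]).round(4))
pv=H+Rm(a-1.57)@[-.12,-.14]; print("pivot open",pv.round(4),"peg",W((-.175,.135)).round(4))
for st in (-.06,-.2,-.4,-.6,-.8,-1.,-1.12): print("stay",st,"knob",(pv+Rm(a-1.57+st)@[.075,0]).round(4),"hole",(pv+Rm(a-1.57+st)@[.161,0]).round(4))
pv0=H+Rm(a)@[-.12,-.14];k=C["knob"]-pv0; print("pivot shut",pv0.round(4),"stay0",np.arctan2(k[1],k[0])-a,np.hypot(*k))
# bolts
z=np.load("top0.npz"); m=arm.camera_model("top"); hsv=cv2.cvtColor(z["p"],cv2.COLOR_RGB2HSV)
M=((hsv[...,0]>5)&(hsv[...,0]<22)&(hsv[...,1]>110)).astype(np.uint8); M[:,:325]=0; M[:,446:]=0; M[:155]=0; M[288:]=0
n,l,st,c=cv2.connectedComponentsWithStats(M)
for i in range(1,n):
    if st[i,4]>60:
        pts=np.argwhere(l==i)[:,::-1]; (cx,cy),_,_=cv2.minAreaRect(pts.astype(np.float32)); w=onplane(m,pts,.022)[:,:2]; ev,V=np.linalg.eigh(np.cov(w.T))
        print(c[i].round(),st[i,4],onplane(m,[(cx,cy)],.022)[0,:2].round(4),"axis deg",np.degrees(np.arctan2(V[1,1],V[0,1])).round(1))
E
```

```text
top peg 27 [0.4028 0.2903 0.1064] [0.4028 0.2913 0.1049]
top handle 76 [0.484  0.1047 0.1374] [0.4842 0.105  0.1363]
top knob 93 [0.6269 0.0809 0.137 ] [0.6278 0.0816 0.1351]
top hinge 57 [0.6806 0.2209 0.0872] [0.6784 0.2206 0.0874]
scene peg 18 [0.4052 0.2867 0.1051] [0.4057 0.2869 0.105 ]
scene handle 53 [0.4858 0.1012 0.1359] [0.4843 0.1009 0.1352]
scene knob 69 [0.6288 0.0772 0.1361] [0.628  0.0772 0.1353]
scene hinge 43 [0.6836 0.216  0.0877] [0.6804 0.2158 0.0893]
bed [ 0.5676  0.1416 -0.0726] [ 1.4 -0.  -0.3 -0.4 -1.1  0.5]
cover 0.0 handle [0.4846 0.1025]
cover 0.157 handle [0.4689 0.135 ]
cover 0.314 handle [0.4585 0.1696]
cover 0.471 handle [0.4537 0.2054]
cover 0.628 handle [0.4545 0.2415]
cover 0.785 handle [0.4609 0.277 ]
cover 0.942 handle [0.4728 0.3111]
cover 1.099 handle [0.4899 0.3429]
cover 1.256 handle [0.5117 0.3717]
cover 1.413 handle [0.5378 0.3966]
cover 1.57 handle [0.5675 0.4172]
pivot open [0.5525 0.3481] peg [0.4029 0.2889]
stay -0.06 knob [0.5426 0.2738] hole [0.5313 0.1885]
stay -0.2 knob [0.5323 0.2759] hole [0.5093 0.193 ]
stay -0.4 knob [0.5184 0.2813] hole [0.4793 0.2047]
stay -0.6 knob [0.5058 0.2894] hole [0.4523 0.2221]
stay -0.8 knob [0.4951 0.2999] hole [0.4292 0.2445]
stay -1.0 knob [0.4866 0.3122] hole [0.4111 0.2711]
stay -1.12 knob [0.4828 0.3204] hole [0.4029 0.2885]
pivot shut [0.5537 0.0875] stay0 -0.040400963578407945 0.07468489493148704
[423. 181.] 198 [ 0.5873 -0.3596] axis deg 75.8
[344. 183.] 305 [ 0.576  -0.1597] axis deg 103.4
[383. 180.] 196 [ 0.5876 -0.2587] axis deg 87.9
[336. 218.] 169 [ 0.4967 -0.1464] axis deg 95.1
[387. 220.] 183 [ 0.4915 -0.2579] axis deg 104.6
[424. 219.] 224 [ 0.4896 -0.3621] axis deg 93.3
[427. 256.] 212 [ 0.4009 -0.3577] axis deg 97.4
[345. 257.] 201 [ 0.3926 -0.1619] axis deg 75.3
[381. 258.] 280 [ 0.3908 -0.2526] axis deg 93.9
```

Call:
drive_tool([
  [0, 0, 0, 17, -26, 0, 60],
  [0, 0, 0, 34, -53, 0, 60],
  [0, 0, 0, 51, -79, 0, 60],
  [0, 0, 0, 68, -106, 0, 60],
  [0, 0, 0, 85, -132, 0, 60],
], newtons=20)

```text
clock: 0.52
tcp_pos: [0.2317, 0.4996, 0.239]
orientation: [-0.0, 0.113, 0.994, -0.0]
force: [0.0, 0.4, -0.3]
gripper_width: 0.0684
grip_force: 0.0
```

Call:
drive_tool([
  [0, 0, 0, 17, -26, 0, 60],
  [0, 0, 0, 34, -53, 0, 60],
  [0, 0, 0, 51, -79, 0, 60],
  [0, 0, 0, 68, -106, 0, 60],
  [0, 0, 0, 85, -132, 0, 60],
])

```text
clock: 0.93
tcp_pos: [0.3167, 0.3676, 0.2393]
orientation: [-0.0, 0.113, 0.994, -0.0]
force: [0.6, -0.2, -0.4]
gripper_width: 0.0665
grip_force: 0.0
```

Call:
drive_tool([
  [0, 0, 0, 17, -26, 0, 60],
  [0, 0, 0, 34, -53, 0, 60],
  [0, 0, 0, 51, -79, 0, 60],
  [0, 0, 0, 68, -106, 0, 60],
  [0, 0, 0, 85, -132, 0, 60],
])

```text
clock: 1.35
tcp_pos: [0.4016, 0.2356, 0.2394]
orientation: [-0.0, 0.113, 0.994, -0.0]
force: [-0.0, 0.4, 0.2]
gripper_width: 0.0665
grip_force: 0.0
```

Call:
drive_tool([
  [0, 0, 0, 17, -26, 0, 60],
  [0, 0, 0, 34, -53, 0, 60],
  [0, 0, 0, 51, -79, 0, 60],
  [0, 0, 0, 68, -106, 0, 60],
  [0, 0, 0, 84, -134, 0, 60],
])

```text
clock: 1.77
tcp_pos: [0.4856, 0.1021, 0.2394]
orientation: [-0.0, 0.113, 0.994, 0.0]
force: [-0.5, 0.3, -0.8]
gripper_width: 0.0665
grip_force: 0.0
```

Call:
drive_tool([
  [0, 0, 0, 0, 0, 0, 60],
  [0, 0, 0, 0, 0, -15, 60],
  [0, 0, 0, 0, 0, -30, 60],
  [0, 0, 0, 0, 0, -40, 60],
  [0, 0, 0, 0, 0, -40, 60],
])

```text
clock: 2.18
tcp_pos: [0.4834, 0.1031, 0.1971]
orientation: [-0.002, 0.113, 0.994, -0.001]
force: [0.3, -0.1, 0.0]
gripper_width: 0.0662
grip_force: 0.0
```

Call:
drive_tool([
  [0, 0, 0, 0, 0, -20, 60],
  [0, 0, 0, 0, 0, -40, 60],
  [0, 0, 0, 0, 0, -60, 60],
  [0, 0, 0, 0, 0, -80, 60],
  [0, 0, 0, 0, 0, -80, 60],
])

```text
clock: 2.6
tcp_pos: [0.4827, 0.103, 0.1166]
orientation: [-0.003, 0.113, 0.994, -0.002]
force: [-0.4, 0.7, -0.0]
gripper_width: 0.0664
grip_force: 0.0
```

Call:
drive_tool([
  [0, 0, 0, 0, 0, 0, 220],
  [0, 0, 0, 0, 0, 0, 220],
  [0, 0, 0, 0, 0, 0, 220],
  [0, 0, 0, 0, 0, 0, 220],
  [0, 0, 0, 0, 0, 0, 220],
], newtons=15)

```text
clock: 3.02
tcp_pos: [0.4859, 0.1036, 0.1206]
orientation: [0.001, 0.113, 0.994, 0.001]
force: [0.1, 0.5, 0.1]
gripper_width: 0.0414
grip_force: 0.0
```

Call:
drive_tool([
  [0, 0, 0, 0, 0, 0, 220],
  [0, 0, 0, 0, 0, 0, 220],
  [0, 0, 0, 0, 0, 0, 220],
  [0, 0, 0, 0, 0, 0, 220],
  [0, 0, 0, 0, 0, 0, 220],
])

```text
clock: 3.43
tcp_pos: [0.4859, 0.1057, 0.1199]
orientation: [0.001, 0.113, 0.994, 0.002]
force: [1.2, 4.8, -2.1]
gripper_width: 0.0217
grip_force: 15.0
```

Call:
drive_tool([
  [0, 0, 0, -8, 16, 0, 220],
  [0, 0, 0, -16, 32, 0, 220],
  [0, 0, 0, -21, 50, 0, 220],
  [0, 0, 0, -26, 67, 0, 220],
  [0, 0, 0, -29, 85, 0, 220],
])

```text
clock: 3.85
tcp_pos: [0.4544, 0.1873, 0.1197]
orientation: [-0.002, 0.114, 0.993, -0.001]
force: [-5.9, -4.3, 5.0]
gripper_width: 0.0214
grip_force: 15.0
```

Call:
drive_tool([
  [0, 0, 0, -2, 18, 0, 220],
  [0, 0, 0, -2, 36, 0, 220],
  [0, 0, 0, -1, 54, 0, 220],
  [0, 0, 0, 1, 72, 0, 220],
  [0, 0, 0, 5, 90, 0, 220],
])

```text
clock: 4.27
tcp_pos: [0.4596, 0.2784, 0.1192]
orientation: [-0.002, 0.113, 0.994, -0.001]
force: [-5.1, -2.7, 2.8]
gripper_width: 0.0211
grip_force: 15.0
```

Call:
drive_tool([
  [0, 0, 0, 6, 17, 0, 220],
  [0, 0, 0, 12, 34, 0, 220],
  [0, 0, 0, 20, 50, 0, 220],
  [0, 0, 0, 29, 65, 0, 220],
  [0, 0, 0, 40, 80, 0, 220],
])

```text
clock: 4.68
tcp_pos: [0.5, 0.3589, 0.1189]
orientation: [-0.002, 0.113, 0.994, -0.001]
force: [-3.4, -1.5, 1.7]
gripper_width: 0.0213
grip_force: 15.0
```

Call:
drive_tool([
  [0, 0, 0, 11, 14, 0, 220],
  [0, 0, 0, 24, 27, 0, 220],
  [0, 0, 0, 37, 39, 0, 220],
  [0, 0, 0, 52, 50, 0, 220],
  [0, 0, 0, 67, 60, 0, 220],
])

```text
clock: 5.1
tcp_pos: [0.5675, 0.4189, 0.1186]
orientation: [-0.001, 0.113, 0.994, -0.001]
force: [-2.4, -0.8, 1.4]
gripper_width: 0.0216
grip_force: 15.0
```

```bash
python3 - <<'E'
from h import *
for n in ("top","scene"):
    p,d,m=cap(n); save(n+"1",p); np.savez(n+"1",p=p,d=d)
print(arm.get_obs()["tcp_pos"],arm.get_obs()["force"])
E
```

```text
[0.56947876 0.41994051 0.11864996] [-0.37974562  0.58434234 -0.4061596 ]
```

View pics/scene1.png

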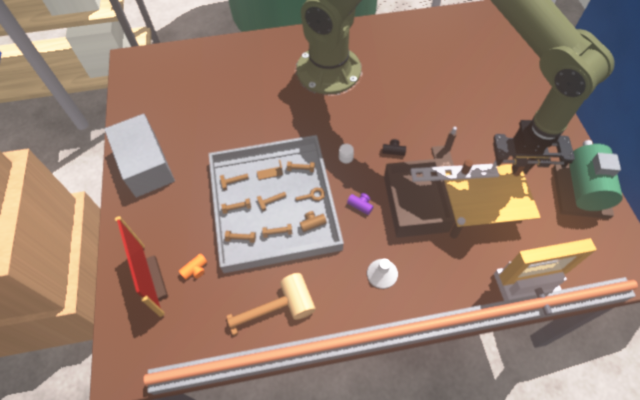

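Call:
drive_tool([
  [0, 0, 0, 0, 0, 0, 60],
  [0, 0, 0, 0, 0, 0, 60],
  [0, 0, 0, 0, 0, 0, 60],
  [0, 0, 0, 0, 0, 0, 60],
  [0, 0, 0, 0, 0, 0, 60],
])

```text
clock: 5.62
tcp_pos: [0.5679, 0.4181, 0.12]
orientation: [0.0, 0.113, 0.994, 0.0]
force: [0.1, -0.1, 0.4]
gripper_width: 0.047
grip_force: 0.0
```

Call:
drive_tool([
  [0, 0, 0, 0, 0, 0, 60],
  [0, 0, 0, 0, 0, 0, 60],
  [0, 0, 0, 0, 0, 30, 60],
  [0, 0, 0, 0, 0, 60, 60],
  [0, 0, 0, 0, 0, 85, 60],
])

```text
clock: 6.03
tcp_pos: [0.5682, 0.4183, 0.2062]
orientation: [0.0, 0.113, 0.994, 0.0]
force: [0.7, -0.4, 0.1]
gripper_width: 0.0658
grip_force: 0.0
```

Call:
drive_tool([
  [0, 0, 0, -5, -30, 0, 60],
  [0, 0, 0, -10, -60, 0, 60],
  [0, 0, 0, -15, -90, 0, 60],
  [0, 0, 0, -20, -120, 0, 60],
  [0, 0, 0, -26, -145, 0, 60],
])

```text
clock: 6.45
tcp_pos: [0.5422, 0.2707, 0.2048]
orientation: [0.0, 0.114, 0.993, -0.0]
force: [0.5, -0.3, 1.1]
gripper_width: 0.0665
grip_force: 0.0
```

```bash
python3 - <<'E'
from h import *
print(arm.get_obs()["tcp_pos"])
H=np.array([.6826,.2184])  # fit: W((.11,.085))
a=-.0726; Rm=lambda t:np.array([[np.cos(t),-np.sin(t)],[np.sin(t),np.cos(t)]])
H=np.array([.5676,.1416])+Rm(a)@[.11,.085]
for n in ("top","scene"):
    p,d,m=cap(n); save(n+"2",p); np.savez(n+"2",p=p,d=d); P=cloud(m,d).reshape(-1,3)
    for k,c in (("handle",(.568,.419)),("knob",(.5426,.274))):
        s=P[(np.hypot(*(P[:,:2]-c).T)<.03)&(P[:,2]>.13)&(P[:,2]<.145)]; print(n,k,len(s),s.mean(0).round(4) if len(s) else 0)
    if k and n=="scene": pass
m0,d,m=cap("wrist"); save("wrist2",m0); P=cloud(m,d).reshape(-1,3); 
for k,c in (("handle",(.568,.419)),("knob",(.5426,.274))):
    s=P[(np.hypot(*(P[:,:2]-c).T)<.03)&(P[:,2]>.13)&(P[:,2]<.145)]; print("w",k,len(s),s.mean(0).round(4) if len(s) else 0)
E
```

```text
[0.54220206 0.27067921 0.20484241]
top handle 0 0
top knob 0 0
scene handle 52 [0.5678 0.4141 0.1362]
scene knob 57 [0.5443 0.2713 0.1363]
w handle 670 [0.562  0.4187 0.1369]
w knob 690 [0.5389 0.277  0.1377]
```

View pics/wrist2.png

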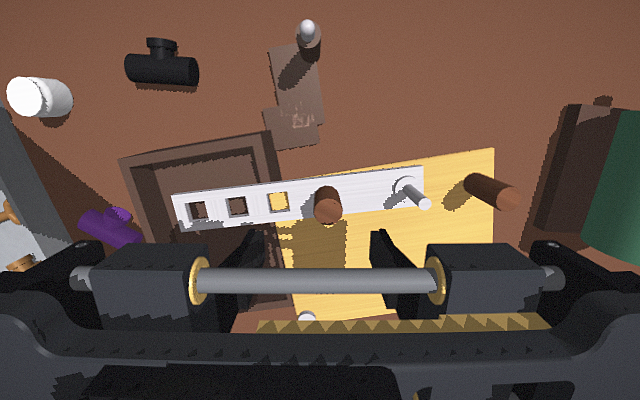

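Call:
drive_tool([
  [0, 0, 0, 0, 0, -20, 60],
  [0, 0, 0, 0, 0, -40, 60],
  [0, 0, 0, 0, 0, -60, 60],
  [0, 0, 0, 0, 0, -75, 60],
  [0, 0, 0, 0, 0, -83, 60],
])

```text
clock: 7.02
tcp_pos: [0.5408, 0.2745, 0.1192]
orientation: [-0.001, 0.112, 0.994, -0.001]
force: [-0.1, 0.7, -0.2]
gripper_width: 0.0667
grip_force: 0.0
```

Call:
drive_tool([
  [0, 0, 0, 0, 0, 0, 220],
  [0, 0, 0, 0, 0, 0, 220],
  [0, 0, 0, 0, 0, 0, 220],
  [0, 0, 0, 0, 0, 0, 220],
  [0, 0, 0, 0, 0, 0, 220],
], newtons=25)

```text
clock: 7.43
tcp_pos: [0.5428, 0.2738, 0.1227]
orientation: [0.001, 0.113, 0.994, 0.001]
force: [0.1, -0.1, -0.8]
gripper_width: 0.0407
grip_force: 0.0
```

Call:
drive_tool([
  [0, 0, 0, 0, 0, 0, 220],
  [0, 0, 0, 0, 0, 0, 220],
  [0, 0, 0, 0, 0, 0, 220],
  [0, 0, 0, 0, 0, 0, 220],
  [0, 0, 0, 0, 0, 0, 220],
])

```text
clock: 7.85
tcp_pos: [0.5422, 0.2741, 0.122]
orientation: [0.0, 0.113, 0.994, 0.001]
force: [0.0, 0.8, 1.5]
gripper_width: 0.0233
grip_force: 25.0
```

Call:
drive_tool([
  [0, 0, 0, 0, 0, 6, 220],
  [0, 0, 0, 0, 0, 12, 220],
  [0, 0, 0, 0, 0, 18, 220],
  [0, 0, 0, 0, 0, 24, 220],
  [0, 0, 0, 0, 0, 29, 220],
])

```text
clock: 8.27
tcp_pos: [0.5416, 0.2731, 0.151]
orientation: [-0.001, 0.113, 0.994, -0.0]
force: [-1.6, 1.7, -2.7]
gripper_width: 0.0233
grip_force: 25.0
```

Lifted (force about −3 N). Swing along the arc, stopping just short, then look.

Call:
drive_tool([
  [0, 0, 0, -10, 2, 0, 220],
  [0, 0, 0, -17, 5, 0, 220],
  [0, 0, 0, -24, 8, 0, 220],
  [0, 0, 0, -31, 12, 0, 220],
  [0, 0, 0, -37, 16, 0, 220],
])

```text
clock: 8.68
tcp_pos: [0.5067, 0.2855, 0.1509]
orientation: [0.002, 0.116, 0.993, -0.002]
force: [3.5, -4.3, -2.8]
gripper_width: 0.0238
grip_force: 25.0
```

Call:
drive_tool([
  [0, 0, 0, -6, 5, 0, 220],
  [0, 0, 0, -11, 10, 0, 220],
  [0, 0, 0, -15, 16, 0, 220],
  [0, 0, 0, -19, 22, 0, 220],
  [0, 0, 0, -23, 30, 0, 220],
])

```text
clock: 9.1
tcp_pos: [0.4836, 0.3155, 0.1506]
orientation: [0.001, 0.116, 0.993, -0.002]
force: [2.1, -4.8, -2.6]
gripper_width: 0.0231
grip_force: 25.0
```

```bash
python3 - <<'E'
from h import *
print(arm.get_obs()["tcp_pos"],arm.get_obs()["force"])
p,d,m=cap("wrist"); save("wrist3",p); np.savez("wrist3",p=p,d=d)
print(proj(m,[[.4029,.2889,.110]]))
p,d,m=cap("scene"); np.savez("scene3",p=p,d=d); save("scene3",cv2.resize(p[80:240,360:560],None,fx=4,fy=3.75))
E
```

```text
[0.48356922 0.31548712 0.15058978] [ 2.05061582 -4.82005355 -2.5932147 ]
[[247.44736804 126.45487049]]
```

View pics/wrist3.png

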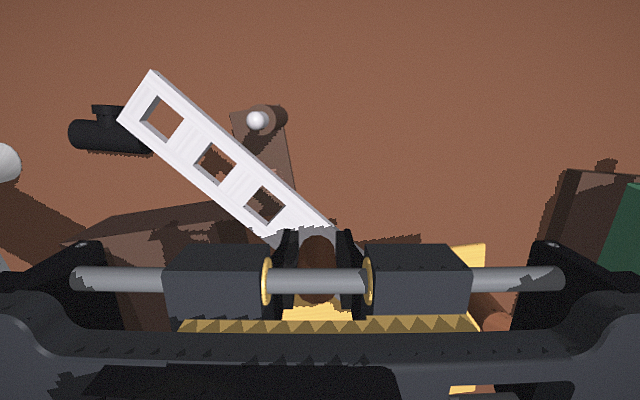

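```bash
python3 - <<'E'
from h import *
m=arm.camera_model("wrist"); z=np.load("wrist3.npz"); P=cloud(m,z["d"])
h=onplane(m,[(161,117),(214,162),(264,205)],.124)[:,:2]; pg=onplane(m,[(257,120)],.108)[0,:2]
print(h.round(4).tolist(),pg.round(4)); d=h[0]-h[2]; print(np.hypot(*d)); d/=np.hypot(*d); print("pivot",h[1]-.161*d,"heading",np.arctan2(d[1],d[0])); print("knob by bar",h[1]-.086*d)
print("to go",pg-h[1], P[119,257], P[150,165])
s=np.load("scene3.npz"); ms=arm.camera_model("scene"); Q=cloud(ms,s["d"]).reshape(-1,3); q=Q[(np.hypot(Q[:,0]-.568,Q[:,1]-.418)<.04)&(Q[:,2]>.125)&(Q[:,2]<.145)]; print("handle",len(q),q.mean(0))
E
```

```text
[[0.3841, 0.2462], [0.4172, 0.2685], [0.4511, 0.2909]] [0.399  0.2982]
0.08051095401378523
pivot [0.5510475  0.35802497] heading -2.5522908515166853
knob by bar [0.48869784 0.31634141]
to go [-0.01817518  0.02968101] [0.39845708 0.29870407 0.10945869] [0.40310826 0.24060857 0.12279787]
handle 65 [0.57502453 0.4185025  0.13413234]
```

View pics/scene3.png

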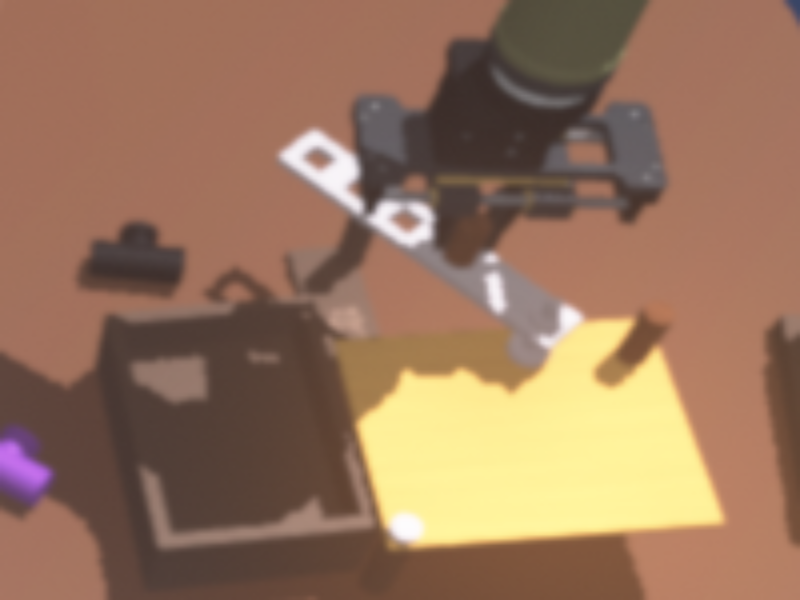

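Call:
drive_tool([
  [0, 0, 0, -2, 3, 0, 220],
  [0, 0, 0, -4, 6, 0, 220],
  [0, 0, 0, -6, 9, 0, 220],
  [0, 0, 0, -7, 12, 0, 220],
  [0, 0, 0, -8, 14, 0, 220],
])

```text
clock: 9.62
tcp_pos: [0.4737, 0.3339, 0.1505]
orientation: [-0.0, 0.113, 0.994, 0.0]
force: [2.3, -3.2, -3.5]
gripper_width: 0.0223
grip_force: 24.5
```

```bash
python3 - <<'E'
from h import *
print(arm.get_obs()["tcp_pos"],arm.get_obs()["force"])
p,d,m=cap("wrist"); save("wrist4",cv2.resize(p[60:260,100:420],None,fx=2.5,fy=2.5)); np.savez("wrist4",p=p,d=d)
p,d,ms=cap("scene"); Q=cloud(ms,d).reshape(-1,3); q=Q[(np.hypot(Q[:,0]-.568,Q[:,1]-.418)<.04)&(Q[:,2]>.125)&(Q[:,2]<.145)]; print("handle",len(q),q.mean(0))
E
```

```text
[0.47372416 0.33391529 0.15051595] [ 2.33959335 -3.22932549 -3.47560971]
handle 62 [0.57640511 0.41896828 0.13541719]
```

View pics/wrist4.png

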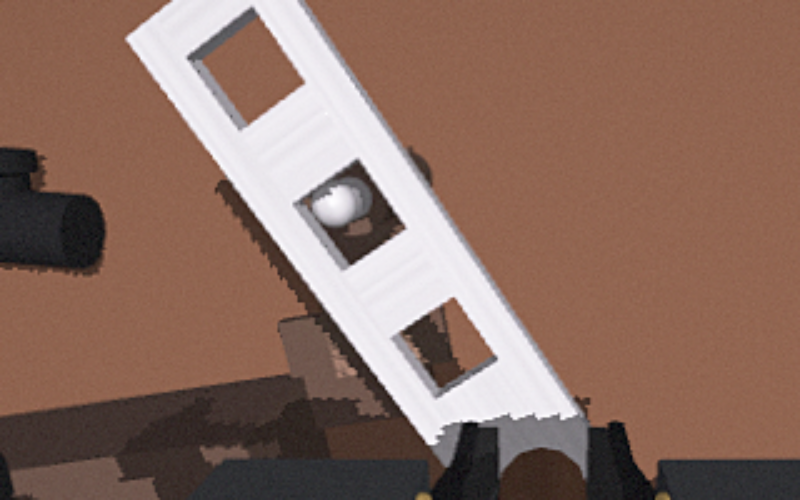

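```bash
python3 - <<'E'
from h import *
m=arm.camera_model("wrist"); f=lambda c:(100+c[0]/2.5,60+c[1]/2.5)
H=onplane(m,[f(c) for c in [(294,205),(358,160),(406,228),(346,268)]],.1245)[:,:2]; h=H.mean(0)
far=onplane(m,[f(c) for c in [(190,58),(255,10),(305,82),(240,130)]],.1245)[:,:2].mean(0); near=onplane(m,[f(c) for c in [(393,337),(455,297),(497,357),(437,396)]],.1245)[:,:2].mean(0)
z=np.load("wrist4.npz"); P=cloud(m,z["d"]); s=P[130:165,220:262].reshape(-1,3); s=s[(s[:,2]>.102)&(s[:,2]<.113)]; print(s.mean(0))
pg=onplane(m,[f((341,203))],.109)[0,:2]; print(h,pg,pg-h); d=far-near; print(np.hypot(*d)); d/=np.hypot(*d); print(np.arctan2(d[1],d[0])); e=pg-h; print("along",e@d,"perp",e@[-d[1],d[0]])
E
```

```text
[0.39963121 0.29553506 0.10789045]
[0.40313579 0.30359838] [0.40020423 0.29756523] [-0.00293156 -0.00603315]
0.07934736575418493
-2.7922499126033267
along 0.004819518280487338 perp 0.004665315445094747
```

Call:
drive_tool([
  [0, 0, 0, -1, -1, 0, 220],
  [0, 0, 0, -2, -2, 0, 220],
  [0, 0, 0, -3, -4, 0, 220],
  [0, 0, 0, -4, -5, 0, 220],
  [0, 0, 0, -4, -5, 0, 220],
])

```text
clock: 10.13
tcp_pos: [0.4697, 0.3287, 0.1508]
orientation: [-0.0, 0.113, 0.994, 0.0]
force: [0.8, 0.6, -2.9]
gripper_width: 0.0221
grip_force: 24.5
```

```bash
cat > hole.py <<'E'
from h import *
def hole(p,m,zt,uv=(238,144),r=45):
    # bright bar mask: holes are dark inner contours of the white bar
    hsv=cv2.cvtColor(p,cv2.COLOR_RGB2HSV); M=((hsv[...,2]>185)&(hsv[...,1]<40)).astype(np.uint8)
    cs,hi=cv2.findContours(M,cv2.RETR_CCOMP,cv2.CHAIN_APPROX_NONE); out=[]
    for c,x in zip(cs,hi[0]):
        a=cv2.contourArea(c)
        if x[3]>=0 and a>250:
            b=cv2.boxPoints(cv2.minAreaRect(cv2.convexHull(c))); out.append((a,b.mean(0).round(1).tolist(),onplane(m,[b.mean(0)],zt)[0,:2].round(4).tolist()))
    return out
E
python3 - <<'E'
from hole import *
print(arm.get_obs()["tcp_pos"],arm.get_obs()["force"])
p,d,m=cap("wrist"); save("wrist5",cv2.resize(p[60:260,100:420],None,fx=2.5,fy=2.5)); np.savez("wrist5",p=p,d=d)
print(hole(p,m,.1245)); P=cloud(m,d); s=P[110:180,200:275].reshape(-1,3); s=s[(s[:,2]>.104)&(s[:,2]<.113)&(abs(s[:,0]-.4)<.012)&(abs(s[:,1]-.297)<.012)]; print(s.mean(0),len(s))
E
```

```text
[0.4696972  0.32874264 0.1508038 ] [ 0.83989289  0.61503249 -2.94408216]
[(985.0, [277.0, 199.60000610351562], [0.437, 0.3106]), (1131.0, [238.39999389648438, 147.0], [0.3995, 0.2966]), (1276.5, [196.10000610351562, 88.80000305175781], [0.3619, 0.2826])]
[0.39983568 0.29473793 0.10823795] 257
```

View pics/wrist5.png

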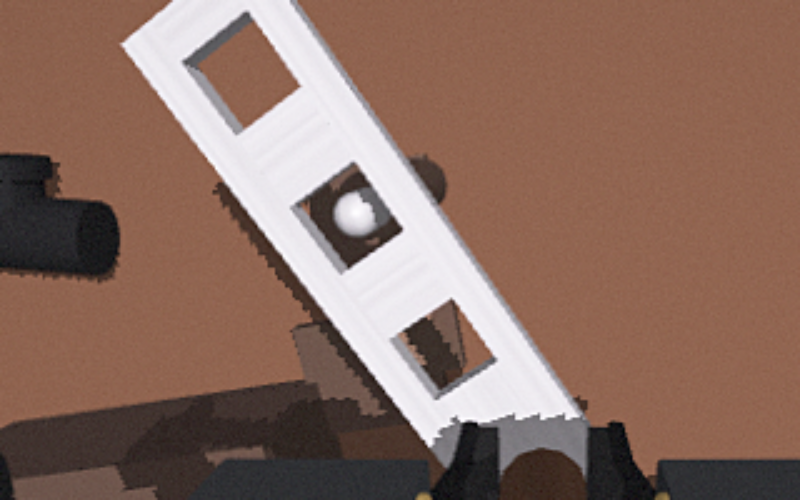

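Call:
drive_tool([
  [0, 0, 0, 0, -1, -3, 220],
  [0, 0, 0, 0, -1, -6, 220],
  [0, 0, 0, 0, -1, -9, 220],
  [0, 0, 0, 0, -1, -12, 220],
  [0, 0, 0, 0, -1, -15, 220],
])

```text
clock: 10.6
tcp_pos: [0.4698, 0.3278, 0.1351]
orientation: [-0.0, 0.113, 0.994, 0.0]
force: [-1.1, 1.5, -2.3]
gripper_width: 0.0219
grip_force: 24.7
```

Call:
drive_tool([
  [0, 0, 0, 0, 0, -3, 220],
  [0, 0, 0, 0, 0, -6, 220],
  [0, 0, 0, 0, 0, -9, 220],
  [0, 0, 0, 0, 0, -12, 220],
  [0, 0, 0, 0, 0, -14, 220],
])

```text
clock: 11.02
tcp_pos: [0.4696, 0.3275, 0.1213]
orientation: [-0.001, 0.113, 0.994, -0.0]
force: [-3.6, 1.0, 5.3]
gripper_width: 0.022
grip_force: 25.1
```

```bash
python3 - <<'E'
from hole import *
o=arm.get_obs(); print(o["tcp_pos"],o["force"],o["gripper_width"])
p,d,m=cap("wrist"); save("wrist6",cv2.resize(p[60:260,100:420],None,fx=2.5,fy=2.5)); P=cloud(m,d); print(P[120,150:260:15].round(3).tolist(),P[160,200:260:15].round(3).tolist())
E
```

```text
[0.4695949  0.32745442 0.12133303] [-3.55426585  1.00162598  5.25607386] 0.022034226650370133
[[0.362, 0.195, 0.001], [0.365, 0.208, 0.0], [0.376, 0.267, 0.097], [0.378, 0.275, 0.096], [0.38, 0.284, 0.097], [0.382, 0.293, 0.097], [0.385, 0.301, 0.097], [0.387, 0.31, 0.097]] [[0.408, 0.227, -0.0], [0.404, 0.279, 0.095], [0.405, 0.292, 0.107], [0.409, 0.294, 0.086]]
```

View pics/wrist6.png

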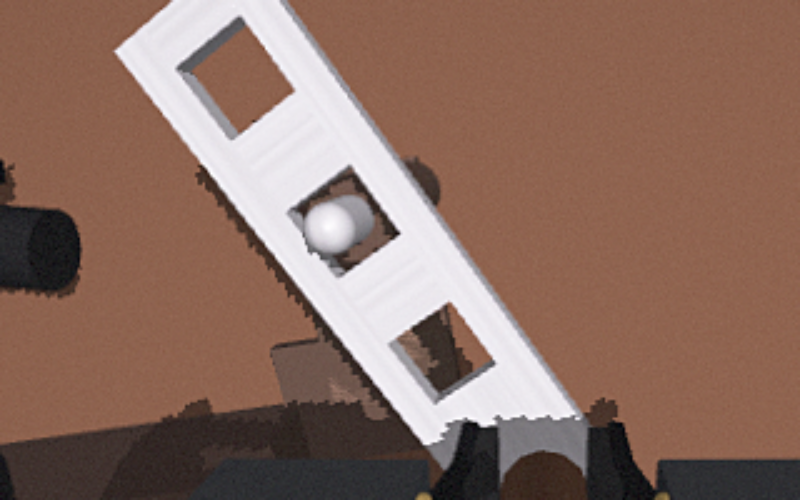

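Call:
drive_tool([
  [0, 0, 0, 0, 0, 0, 100],
  [0, 0, 0, 0, 0, 0, 100],
  [0, 0, 0, 0, 0, 0, 100],
  [0, 0, 0, 0, 0, 0, 100],
  [0, 0, 0, 0, 0, 0, 100],
])

```text
clock: 11.48
tcp_pos: [0.4707, 0.3268, 0.1217]
orientation: [0.0, 0.114, 0.994, -0.0]
force: [0.4, 1.2, 0.7]
gripper_width: 0.047
grip_force: 0.0
```

Call:
drive_tool([
  [0, 0, 0, 0, 0, 20, 100],
  [0, 0, 0, 0, 0, 45, 100],
  [0, 0, 0, 0, 0, 75, 100],
  [0, 0, 0, 0, 0, 100, 100],
  [0, 0, 0, 0, 0, 115, 60],
])

```text
clock: 11.9
tcp_pos: [0.4715, 0.3276, 0.2399]
orientation: [0.002, 0.113, 0.994, 0.002]
force: [-0.1, -0.9, 0.5]
gripper_width: 0.0552
grip_force: 0.0
```

Call:
drive_tool([
  [0, 0, -0.07, 6, -29, 0, 60],
  [0, 0, -0.14, 12, -58, 0, 60],
  [0, 0, -0.21, 18, -88, 0, 60],
  [0, 0, -0.28, 24, -117, 0, 60],
  [0, 0, -0.345, 30, -146, 0, 60],
])

```text
clock: 12.32
tcp_pos: [0.5002, 0.1774, 0.2359]
orientation: [-0.0, 0.286, 0.958, -0.001]
force: [0.8, 0.0, 0.5]
gripper_width: 0.0664
grip_force: 0.0
```

Call:
drive_tool([
  [0, 0, -0.07, 6, -29, 0, 60],
  [0, 0, -0.14, 12, -58, 0, 60],
  [0, 0, -0.21, 18, -88, 0, 60],
  [0, 0, -0.28, 24, -117, 0, 60],
  [0, 0, -0.345, 30, -147, 0, 60],
])

```text
clock: 12.73
tcp_pos: [0.5295, 0.0306, 0.2359]
orientation: [-0.0, 0.446, 0.895, -0.0]
force: [0.6, 0.1, -0.7]
gripper_width: 0.0664
grip_force: 0.0
```

Call:
drive_tool([
  [0, 0, -0.07, 6, -29, 0, 60],
  [0, 0, -0.14, 12, -58, 0, 60],
  [0, 0, -0.21, 18, -88, 0, 60],
  [0, 0, -0.28, 24, -117, 0, 60],
  [0, 0, -0.345, 29, -147, 0, 60],
])

```text
clock: 13.15
tcp_pos: [0.558, -0.1162, 0.236]
orientation: [-0.0, 0.593, 0.805, -0.0]
force: [0.9, -0.8, -0.5]
gripper_width: 0.0666
grip_force: 0.0
```

Call:
drive_tool([
  [0, 0, -0.07, 6, -29, 0, 60],
  [0, 0, -0.14, 12, -58, 0, 60],
  [0, 0, -0.21, 18, -88, 0, 60],
  [0, 0, -0.28, 24, -117, 0, 60],
  [0, 0, -0.345, 29, -146, 0, 60],
])

```text
clock: 13.57
tcp_pos: [0.5866, -0.2621, 0.236]
orientation: [-0.0, 0.722, 0.692, -0.001]
force: [-0.0, 0.4, 0.0]
gripper_width: 0.0665
grip_force: 0.0
```

```bash
cat > bolts.py <<'E'
from h import *
def blobs(n,z=.022,show=True):
    p,d,m=cap(n); hsv=cv2.cvtColor(p,cv2.COLOR_RGB2HSV)
    M=((hsv[...,0]>5)&(hsv[...,0]<22)&(hsv[...,1]>110)&(hsv[...,2]>60)).astype(np.uint8)
    P=cloud(m,d); M[(P[...,2]>.07)|(P[...,0]<.33)|(P[...,0]>.66)|(P[...,1]<-.43)|(P[...,1]>-.10)|(P[...,2]<.0)]=0
    k,l,st,c=cv2.connectedComponentsWithStats(M)
    for i in range(1,k):
        if st[i,4]<60: continue
        pts=np.argwhere(l==i)[:,::-1].astype(np.float32)
        w=onplane(m,pts,z)[:,:2].astype(np.float32); (cx,cy),s,_=cv2.minAreaRect(w); ev,V=np.linalg.eigh(np.cov(w.T)); s=sorted(s)
        print(n,"px",c[i].round().tolist(),"ctr",round(cx,4),round(cy,4),"mean",w.mean(0).round(4).tolist(),"axis",np.degrees(np.arctan2(V[1,1],V[0,1])).round(1),"size",np.round(s,3))
    return p,d,m
E
python3 - <<'E'
from bolts import *
o=arm.get_obs(); print(o["tcp_pos"],o["orientation"],o["q"].round(2))
p,d,m=blobs("wrist"); save("wrist7",p); print(proj(m,o["tcp_pos"]+np.array([[0,0,-.21]])))
blobs("scene")
E
```

```text
[ 0.58655159 -0.26205231  0.23600812] [-2.67248730e-04  7.22284425e-01  6.91595756e-01 -6.69533247e-04] [-0.26  0.39  0.83  1.5  -0.29  1.38  0.55]
wrist px [233.0, 79.0] ctr 0.4972 -0.1473 mean [0.491100013256073, -0.1396999955177307] axis 94.6 size [0.042 0.082]
wrist px [307.0, 89.0] ctr 0.5738 -0.1563 mean [0.578000009059906, -0.15489999949932098] axis 101.4 size [0.045 0.072]
wrist px [154.0, 101.0] ctr 0.3903 -0.1605 mean [0.3903999924659729, -0.15960000455379486] axis 75.1 size [0.032 0.082]
wrist px [317.0, 172.0] ctr 0.5865 -0.2581 mean [0.5864999890327454, -0.2574000060558319] axis 87.5 size [0.031 0.084]
wrist px [240.0, 179.0] ctr 0.4828 -0.2556 mean [0.4848000109195709, -0.26249998807907104] axis 103.1 size [0.046 0.08 ]
wrist px [169.0, 172.0] ctr 0.3838 -0.2511 mean [0.39239999651908875, -0.2484000027179718] axis 101.3 size [0.053 0.073]
wrist px [320.0, 240.0] ctr 0.5858 -0.3567 mean [0.5859000086784363, -0.3537999987602234] axis 74.5 size [0.031 0.086]
wrist px [246.0, 225.0] ctr 0.4857 -0.3255 mean [0.4851999878883362, -0.32580000162124634] axis -155.8 size [0.024 0.032]
wrist px [182.0, 231.0] ctr 0.3945 -0.3315 mean [0.39430001378059387, -0.3314000070095062] axis 95.9 size [0.017 0.038]
[[317.67472019 176.70908411]]
scene px [230.0, 180.0] ctr 0.4068 -0.3685 mean [0.40139999985694885, -0.37310001254081726] axis 97.0 size [0.038 0.065]
scene px [314.0, 194.0] ctr 0.4916 -0.1506 mean [0.4950000047683716, -0.14100000262260437] axis 95.0 size [0.033 0.074]
scene px [312.0, 221.0] ctr 0.5711 -0.16 mean [0.5767999887466431, -0.1590999960899353] axis 101.7 size [0.041 0.065]
scene px [276.0, 230.0] ctr 0.5846 -0.2601 mean [0.5863999724388123, -0.2619999945163727] axis 88.5 size [0.013 0.075]
```

View pics/wrist7.png

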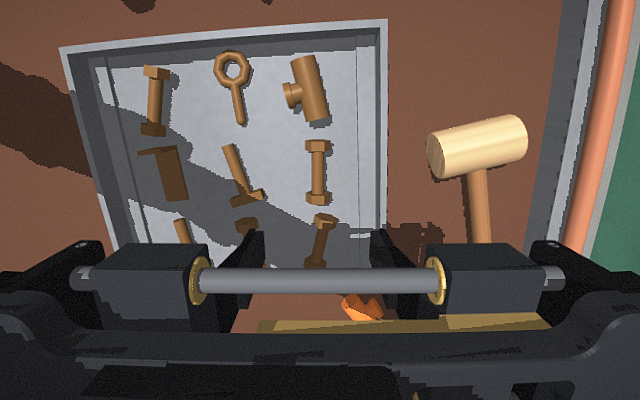

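Call:
drive_tool([
  [0, 0, 0, 0, 2, -30, 60],
  [0, 0, 0, 0, 3, -65, 60],
  [0, 0, 0, 0, 3, -100, 60],
  [0, 0, 0, 0, 3, -135, 60],
  [0, 0, 0, 0, 3, -160, 60],
])

```text
clock: 14.08
tcp_pos: [0.5852, -0.2555, 0.0731]
orientation: [-0.002, 0.72, 0.694, -0.001]
force: [0.0, 0.4, -1.0]
gripper_width: 0.0667
grip_force: 0.0
```

Call:
drive_tool([
  [0, 0, 0, 0, 0, -15, 60],
  [0, 0, 0, 0, 0, -30, 60],
  [0, 0, 0, 0, 0, -40, 60],
  [0, 0, 0, 0, 0, -46, 60],
  [0, 0, 0, 0, 0, -46, 120],
])

```text
clock: 14.5
tcp_pos: [0.5879, -0.2557, 0.0301]
orientation: [-0.0, 0.72, 0.694, -0.0]
force: [-0.5, 0.2, -0.6]
gripper_width: 0.0643
grip_force: 0.0
```

Call:
drive_tool([
  [0, 0, 0, 0, 0, 0, 240],
  [0, 0, 0, 0, 0, 0, 240],
  [0, 0, 0, 0, 0, 0, 240],
  [0, 0, 0, 0, 0, 0, 240],
  [0, 0, 0, 0, 0, 0, 240],
], newtons=40)

```text
clock: 14.92
tcp_pos: [0.5886, -0.2557, 0.0312]
orientation: [0.0, 0.72, 0.694, 0.0]
force: [0.3, -1.2, 0.0]
gripper_width: 0.0346
grip_force: 0.0
```

Call:
drive_tool([
  [0, 0, 0, 0, 0, 0, 240],
  [0, 0, 0, 0, 0, 0, 240],
  [0, 0, 0, 0, 0, 0, 240],
  [0, 0, 0, 0, 0, 0, 240],
  [0, 0, 0, 0, 0, 0, 240],
])

```text
clock: 15.33
tcp_pos: [0.588, -0.2556, 0.0307]
orientation: [-0.0, 0.72, 0.694, 0.0]
force: [-0.4, 0.6, 1.6]
gripper_width: 0.0151
grip_force: 40.0
```

Call:
drive_tool([
  [0, 0, 0, 0, 0, 15, 240],
  [0, 0, 0, 0, 0, 40, 240],
  [0, 0, 0, 0, 0, 70, 240],
  [0, 0, 0, 0, 0, 100, 240],
  [0, 0, 0, 0, 0, 130, 240],
])

```text
clock: 15.75
tcp_pos: [0.5878, -0.2558, 0.1626]
orientation: [0.0, 0.72, 0.694, -0.0]
force: [-0.1, -0.5, -1.3]
gripper_width: 0.015
grip_force: 40.0
```

Call:
drive_tool([
  [0, 0, 0, 3, 33, 10, 240],
  [0, 0, 0, 7, 70, 10, 240],
  [0, 0, 0, 10, 107, 10, 240],
  [0, 0, 0, 14, 144, 10, 240],
  [0, 0, 0, 17, 181, 10, 240],
])

```text
clock: 16.17
tcp_pos: [0.6052, -0.0731, 0.1716]
orientation: [0.0, 0.72, 0.694, 0.001]
force: [0.5, 0.7, -1.4]
gripper_width: 0.0145
grip_force: 40.0
```

Call:
drive_tool([
  [0, 0, 0, 3, 37, 0, 240],
  [0, 0, 0, 7, 74, 0, 240],
  [0, 0, 0, 10, 111, 0, 240],
  [0, 0, 0, 14, 148, 0, 240],
  [0, 0, 0, 17, 185, 0, 240],
])

```text
clock: 16.58
tcp_pos: [0.6222, 0.1121, 0.1716]
orientation: [0.0, 0.72, 0.694, 0.0]
force: [0.8, -0.6, -0.5]
gripper_width: 0.0145
grip_force: 40.0
```

Call:
drive_tool([
  [0, 0, -0.03, 0, 27, 0, 240],
  [0, 0, -0.03, 0, 27, -25, 240],
  [0, 0, -0.03, 0, 27, -55, 240],
  [0, 0, -0.03, 0, 27, -85, 240],
  [0, 0, -0.03, 0, 27, -102, 240],
])

```text
clock: 17.0
tcp_pos: [0.6203, 0.1374, 0.066]
orientation: [-0.001, 0.73, 0.684, -0.002]
force: [-0.4, 0.2, -1.7]
gripper_width: 0.0147
grip_force: 40.0
```

Call:
drive_tool([
  [0, 0, 0, 0, 0, 0, 240],
  [0, 0, 0, 0, 0, 0, 240],
  [0, 0, 0, 0, 0, 0, 167],
  [0, 0, 0, 0, 0, 0, 167],
  [0, 0, 0, 0, 0, 0, 167],
])

```text
clock: 17.42
tcp_pos: [0.6237, 0.1376, 0.0709]
orientation: [0.001, 0.73, 0.683, 0.002]
force: [-0.3, 0.2, 0.2]
gripper_width: 0.0263
grip_force: 0.0
```

Call:
drive_tool([
  [0, 0, 0, 0, 0, 0, 167],
  [0, 0, 0, 0, 0, 20, 167],
  [0, 0, 0, 0, 0, 50, 167],
  [0, 0, 0, 0, 0, 90, 120],
  [0, 0, 0, 0, 0, 130, 60],
])

```text
clock: 17.83
tcp_pos: [0.6216, 0.1371, 0.2001]
orientation: [-0.0, 0.73, 0.683, -0.0]
force: [0.9, 0.5, 0.7]
gripper_width: 0.037
grip_force: 0.0
```

```bash
python3 - <<'E'
from bolts import *
o=arm.get_obs(); print(o["tcp_pos"],o["orientation"])
blobs("top")
p,d,m=cap("scene"); P=cloud(m,d); hsv=cv2.cvtColor(p,cv2.COLOR_RGB2HSV)
save("scene8",cv2.resize(p[120:270,200:500],None,fx=2.6,fy=2.6))
E
```

```text
[0.62162898 0.13705848 0.20008009] [-1.11954662e-04  7.30193207e-01  6.83240563e-01 -4.47561850e-04]
top px [423.0, 181.0] ctr 0.5873 -0.3596 mean [0.5871999859809875, -0.36000001430511475] axis 75.9 size [0.025 0.081]
top px [344.0, 183.0] ctr 0.5755 -0.1596 mean [0.5799000263214111, -0.1581999957561493] axis 104.7 size [0.042 0.069]
top px [337.0, 218.0] ctr 0.4898 -0.1496 mean [0.4902999997138977, -0.1395999938249588] axis 94.8 size [0.035 0.079]
top px [387.0, 220.0] ctr 0.4916 -0.2576 mean [0.48590001463890076, -0.26589998602867126] axis 104.5 size [0.038 0.079]
top px [425.0, 219.0] ctr 0.4896 -0.3623 mean [0.49070000648498535, -0.3621000051498413] axis 93.3 size [0.025 0.084]
top px [427.0, 256.0] ctr 0.401 -0.3574 mean [0.3986999988555908, -0.3659000098705292] axis 97.8 size [0.039 0.077]
top px [345.0, 257.0] ctr 0.3917 -0.1615 mean [0.3919000029563904, -0.16269999742507935] axis 74.5 size [0.027 0.079]
top px [381.0, 258.0] ctr 0.3908 -0.2525 mean [0.39089998602867126, -0.25209999084472656] axis 93.9 size [0.025 0.068]
```

View pics/scene8.png

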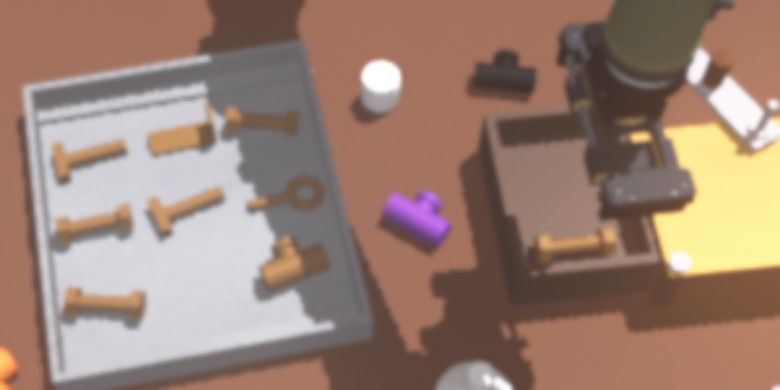

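Call:
drive_tool([
  [0, 0, -0.03, -2, -33, 10, 60],
  [0, 0, -0.06, -5, -66, 10, 60],
  [0, 0, -0.09, -7, -99, 10, 60],
  [0, 0, -0.12, -9, -132, 10, 60],
  [0, 0, -0.178, -12, -165, 10, 60],
])

```text
clock: 18.35
tcp_pos: [0.6101, -0.0291, 0.2091]
orientation: [0.0, 0.788, 0.615, 0.001]
force: [0.3, 1.1, 0.5]
gripper_width: 0.0655
grip_force: 0.0
```

Call:
drive_tool([
  [0, 0, 0, -2, -33, 0, 60],
  [0, 0, 0, -5, -66, 0, 60],
  [0, 0, 0, -7, -99, 0, 60],
  [0, 0, 0, -9, -132, 0, 60],
  [0, 0, 0, -12, -165, 0, 60],
])

```text
clock: 18.77
tcp_pos: [0.5982, -0.1941, 0.209]
orientation: [0.0, 0.788, 0.616, 0.001]
force: [0.4, -0.1, 0.2]
gripper_width: 0.0669
grip_force: 0.0
```

Call:
drive_tool([
  [0, 0, 0, -2, -33, 0, 60],
  [0, 0, 0, -5, -66, 0, 60],
  [0, 0, 0, -7, -99, 0, 60],
  [0, 0, 0, -9, -132, 0, 60],
  [0, 0, 0, -11, -166, 0, 60],
])

```text
clock: 19.18
tcp_pos: [0.5872, -0.3599, 0.2089]
orientation: [0.0, 0.788, 0.616, 0.0]
force: [0.1, -0.3, 0.1]
gripper_width: 0.0664
grip_force: 0.0
```

```bash
python3 - <<'E'
from bolts import *
o=arm.get_obs(); print(o["tcp_pos"],o["orientation"])
blobs("wrist")
E
```

```text
[ 0.58724891 -0.35987277  0.20887323] [2.44130418e-04 7.87686752e-01 6.16075728e-01 4.66966851e-04]
wrist px [183.0, 21.0] ctr 0.4967 -0.1571 mean [0.4909999966621399, -0.156700000166893] axis 104.3 size [0.035 0.07 ]
wrist px [266.0, 13.0] ctr 0.5743 -0.175 mean [0.5787000060081482, -0.17229999601840973] axis 149.7 size [0.032 0.059]
wrist px [99.0, 48.0] ctr 0.3907 -0.157 mean [0.3912999927997589, -0.15620000660419464] axis 76.0 size [0.035 0.084]
wrist px [210.0, 121.0] ctr 0.4822 -0.2556 mean [0.48489999771118164, -0.26190000772476196] axis 103.9 size [0.047 0.08 ]
wrist px [132.0, 129.0] ctr 0.3831 -0.2493 mean [0.3926999866962433, -0.24660000205039978] axis 104.5 size [0.056 0.081]
wrist px [315.0, 180.0] ctr 0.5845 -0.3595 mean [0.5849999785423279, -0.35850000381469727] axis 75.5 size [0.03  0.084]
wrist px [239.0, 199.0] ctr 0.4879 -0.3612 mean [0.4876999855041504, -0.35899999737739563] axis 93.1 size [0.031 0.085]
wrist px [174.0, 217.0] ctr 0.4057 -0.3569 mean [0.39959999918937683, -0.3619000017642975] axis 98.9 size [0.051 0.081]
```

Call:
drive_tool([
  [0, 0, 0, -1, 1, -30, 60],
  [0, 0, 0, -1, 1, -60, 60],
  [0, 0, 0, -1, 1, -90, 60],
  [0, 0, 0, -1, 1, -120, 60],
  [0, 0, 0, -1, 1, -145, 60],
])

```text
clock: 19.65
tcp_pos: [0.5858, -0.357, 0.0616]
orientation: [-0.0, 0.788, 0.616, -0.0]
force: [0.1, 0.1, -0.9]
gripper_width: 0.0664
grip_force: 0.0
```

Call:
drive_tool([
  [0, 0, 0, 0, 0, -15, 60],
  [0, 0, 0, 0, 0, -27, 60],
  [0, 0, 0, 0, 0, -34, 60],
  [0, 0, 0, 0, 0, -34, 120],
  [0, 0, 0, 0, 0, -34, 240],
])

```text
clock: 20.07
tcp_pos: [0.5868, -0.3581, 0.0306]
orientation: [0.001, 0.788, 0.616, 0.0]
force: [-0.2, -0.7, 0.3]
gripper_width: 0.0596
grip_force: 0.0
```

Call:
drive_tool([
  [0, 0, 0, 0, 0, 0, 240],
  [0, 0, 0, 0, 0, 0, 240],
  [0, 0, 0, 0, 0, 0, 240],
  [0, 0, 0, 0, 0, 0, 240],
  [0, 0, 0, 0, 0, 0, 240],
])

```text
clock: 20.48
tcp_pos: [0.5864, -0.3577, 0.03]
orientation: [0.0, 0.788, 0.616, 0.0]
force: [-0.1, -0.1, -0.4]
gripper_width: 0.0275
grip_force: 0.0
```

Call:
drive_tool([
  [0, 0, 0, 0, 0, 0, 240],
  [0, 0, 0, 0, 0, 0, 240],
  [0, 0, 0, 0, 0, 0, 240],
  [0, 0, 0, 0, 0, 15, 240],
  [0, 0, 0, 0, 0, 40, 240],
])

```text
clock: 20.9
tcp_pos: [0.5841, -0.3559, 0.0672]
orientation: [-0.003, 0.788, 0.616, -0.001]
force: [0.0, 0.2, -1.6]
gripper_width: 0.0151
grip_force: 40.0
```

Call:
drive_tool([
  [0, 0, 0, 0, 0, 30, 240],
  [0, 0, 0, 0, 0, 60, 240],
  [0, 0, 0, 0, 0, 90, 240],
  [0, 0, 0, 0, 0, 100, 240],
  [0, 0, 0, 0, 0, 100, 240],
])

```text
clock: 21.32
tcp_pos: [0.5875, -0.3591, 0.1737]
orientation: [0.003, 0.788, 0.616, 0.001]
force: [-0.1, 0.1, -2.7]
gripper_width: 0.0147
grip_force: 40.0
```

Call:
drive_tool([
  [0, 0, 0.03, 0, 33, 0, 240],
  [0, 0, 0.06, 0, 66, 0, 240],
  [0, 0, 0.09, 0, 99, 0, 240],
  [0, 0, 0.12, 0, 132, 0, 240],
  [0, 0, 0.17, 0, 165, 0, 240],
])

```text
clock: 21.73
tcp_pos: [0.5847, -0.1904, 0.1673]
orientation: [-0.001, 0.732, 0.681, -0.001]
force: [0.7, -0.3, -1.8]
gripper_width: 0.0147
grip_force: 40.0
```

Call:
drive_tool([
  [0, 0, 0, 0, 33, 0, 240],
  [0, 0, 0, 0, 66, 0, 240],
  [0, 0, 0, 0, 99, 0, 240],
  [0, 0, 0, 0, 132, 0, 240],
  [0, 0, 0, 0, 165, 0, 240],
])

```text
clock: 22.15
tcp_pos: [0.5846, -0.0257, 0.1676]
orientation: [-0.001, 0.733, 0.681, -0.001]
force: [1.0, 0.0, -1.8]
gripper_width: 0.0148
grip_force: 40.0
```

Call:
drive_tool([
  [0, 0, 0, 0, 33, 0, 240],
  [0, 0, 0, 0, 66, 0, 240],
  [0, 0, 0, 0, 99, 0, 240],
  [0, 0, 0, 0, 132, 0, 240],
  [0, 0, 0, -1, 169, 0, 240],
])

```text
clock: 22.57
tcp_pos: [0.5838, 0.1418, 0.1676]
orientation: [-0.0, 0.733, 0.68, -0.002]
force: [1.0, -0.8, -1.8]
gripper_width: 0.015
grip_force: 40.0
```

Call:
drive_tool([
  [0, 0, 0, 0, 0, -20, 240],
  [0, 0, 0, 0, 0, -50, 240],
  [0, 0, 0, 0, 0, -80, 240],
  [0, 0, 0, 0, 0, -100, 240],
  [0, 0, 0, 0, 0, -100, 240],
])

```text
clock: 22.98
tcp_pos: [0.5798, 0.1403, 0.0629]
orientation: [-0.002, 0.733, 0.681, -0.006]
force: [-1.0, -0.6, -2.6]
gripper_width: 0.0146
grip_force: 40.0
```

Call:
drive_tool([
  [0, 0, 0, 0, 0, 0, 240],
  [0, 0, 0, 0, 0, 0, 167],
  [0, 0, 0, 0, 0, 0, 167],
  [0, 0, 0, 0, 0, 0, 167],
  [0, 0, 0, 0, 0, 0, 167],
])

```text
clock: 23.4
tcp_pos: [0.5863, 0.1416, 0.0712]
orientation: [0.0, 0.733, 0.68, 0.001]
force: [-0.2, 0.1, 0.6]
gripper_width: 0.0281
grip_force: 0.0
```

Call:
drive_tool([
  [0, 0, 0, 0, 0, 20, 167],
  [0, 0, 0, 0, 0, 50, 167],
  [0, 0, 0, 0, 0, 80, 167],
  [0, 0, 0, 0, 0, 110, 120],
  [0, 0, 0, 0, 0, 140, 60],
])

```text
clock: 23.82
tcp_pos: [0.5853, 0.1412, 0.212]
orientation: [0.0, 0.733, 0.68, 0.001]
force: [1.1, 0.1, -0.2]
gripper_width: 0.037
grip_force: 0.0
```

```bash
python3 - <<'E'
from bolts import *
o=arm.get_obs(); print(o["tcp_pos"],o["orientation"])
blobs("top")
p,d,m=cap("scene")
save("scene9",cv2.resize(p[120:270,200:500],None,fx=2.6,fy=2.6))
E
```

```text
[0.58534781 0.14120975 0.21199767] [1.83770666e-04 7.32881616e-01 6.80355702e-01 7.88237168e-04]
top px [344.0, 183.0] ctr 0.5759 -0.1595 mean [0.5802000164985657, -0.1582999974489212] axis 103.5 size [0.042 0.069]
top px [337.0, 218.0] ctr 0.4898 -0.1496 mean [0.49050000309944153, -0.14069999754428864] axis 94.2 size [0.035 0.079]
top px [387.0, 220.0] ctr 0.4916 -0.2576 mean [0.48590001463890076, -0.26600000262260437] axis 104.5 size [0.038 0.079]
top px [424.0, 219.0] ctr 0.4896 -0.3622 mean [0.49059998989105225, -0.3619000017642975] axis 93.1 size [0.025 0.084]
top px [427.0, 256.0] ctr 0.401 -0.3574 mean [0.3986999988555908, -0.3659000098705292] axis 97.8 size [0.039 0.077]
top px [345.0, 257.0] ctr 0.3925 -0.1609 mean [0.39250001311302185, -0.16099999845027924] axis 75.2 size [0.026 0.077]
top px [381.0, 258.0] ctr 0.3908 -0.2525 mean [0.39089998602867126, -0.25209999084472656] axis 93.9 size [0.025 0.068]
```

View pics/scene9.png

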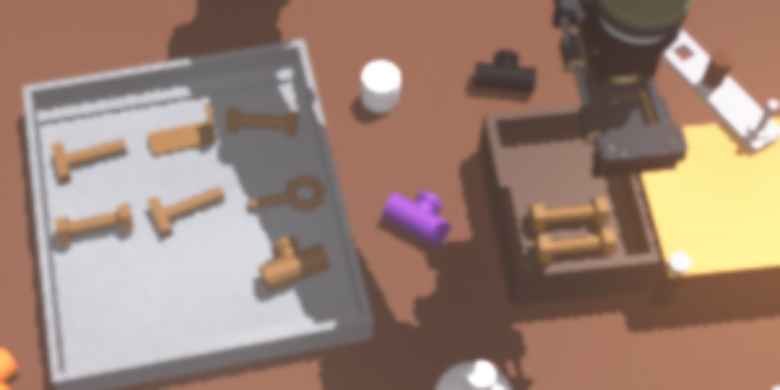

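Call:
drive_tool([
  [0, 0, 0.03, -6, -33, 0, 60],
  [0, 0, 0.06, -13, -67, 0, 60],
  [0, 0, 0.09, -19, -100, 0, 60],
  [0, 0, 0.12, -26, -134, 0, 60],
  [0, 0, 0.13, -32, -167, 0, 60],
])

```text
clock: 24.33
tcp_pos: [0.5525, -0.0273, 0.2097]
orientation: [0.0, 0.687, 0.727, 0.0]
force: [0.4, -0.2, -0.7]
gripper_width: 0.0657
grip_force: 0.0
```

Call:
drive_tool([
  [0, 0, 0, -6, -33, 0, 60],
  [0, 0, 0, -13, -67, 0, 60],
  [0, 0, 0, -19, -100, 0, 60],
  [0, 0, 0, -26, -134, 0, 60],
  [0, 0, 0, -32, -167, 0, 60],
])

```text
clock: 24.75
tcp_pos: [0.5204, -0.1943, 0.2098]
orientation: [0.0, 0.687, 0.727, 0.001]
force: [0.5, -1.8, 0.3]
gripper_width: 0.0665
grip_force: 0.0
```

Call:
drive_tool([
  [0, 0, 0, -6, -33, 0, 60],
  [0, 0, 0, -13, -67, 0, 60],
  [0, 0, 0, -19, -100, 0, 60],
  [0, 0, 0, -26, -134, 0, 60],
  [0, 0, 0, -33, -168, 0, 60],
])

```text
clock: 25.17
tcp_pos: [0.4878, -0.362, 0.2096]
orientation: [0.0, 0.687, 0.727, 0.0]
force: [0.2, 0.4, 0.2]
gripper_width: 0.0665
grip_force: 0.0
```

```bash
python3 - <<'E'
from bolts import *
o=arm.get_obs(); print(o["tcp_pos"],o["orientation"])
blobs("wrist")
E
```

```text
[ 0.48782583 -0.36196406  0.20962955] [2.48601498e-04 6.86826667e-01 7.26821085e-01 4.21061279e-04]
wrist px [228.0, 14.0] ctr 0.3844 -0.1858 mean [0.38429999351501465, -0.1876000016927719] axis 150.8 size [0.028 0.032]
wrist px [331.0, 13.0] ctr 0.4918 -0.1816 mean [0.4918999969959259, -0.18070000410079956] axis 95.2 size [0.01  0.026]
wrist px [417.0, 13.0] ctr 0.5782 -0.1781 mean [0.5817999839782715, -0.1745000034570694] axis 167.6 size [0.031 0.052]
wrist px [234.0, 75.0] ctr 0.3865 -0.2493 mean [0.38999998569488525, -0.24779999256134033] axis 98.0 size [0.04 0.08]
wrist px [318.0, 93.0] ctr 0.4819 -0.2555 mean [0.4832000136375427, -0.2614000141620636] axis 104.4 size [0.043 0.08 ]
wrist px [242.0, 178.0] ctr 0.3958 -0.356 mean [0.3970000147819519, -0.3637000024318695] axis 97.0 size [0.046 0.081]
wrist px [318.0, 179.0] ctr 0.4877 -0.3616 mean [0.4878999888896942, -0.36010000109672546] axis 93.5 size [0.031 0.086]
```

Call:
drive_tool([
  [0, 0, 0, 0, 1, -30, 60],
  [0, 0, 0, 0, 1, -60, 60],
  [0, 0, 0, 0, 1, -90, 60],
  [0, 0, 0, 0, 1, -120, 60],
  [0, 0, 0, 0, 1, -145, 60],
])

```text
clock: 25.63
tcp_pos: [0.4876, -0.3589, 0.0625]
orientation: [-0.001, 0.687, 0.727, 0.0]
force: [-0.5, 0.5, 0.1]
gripper_width: 0.067
grip_force: 0.0
```

Call:
drive_tool([
  [0, 0, 0, 0, 0, -15, 60],
  [0, 0, 0, 0, 0, -27, 60],
  [0, 0, 0, 0, 0, -35, 60],
  [0, 0, 0, 0, 0, -35, 120],
  [0, 0, 0, 0, 0, -35, 240],
])

```text
clock: 26.05
tcp_pos: [0.4886, -0.3601, 0.0303]
orientation: [0.001, 0.687, 0.727, 0.0]
force: [-0.5, 0.3, -0.3]
gripper_width: 0.0597
grip_force: 0.0
```

Call:
drive_tool([
  [0, 0, 0, 0, 0, 0, 240],
  [0, 0, 0, 0, 0, 0, 240],
  [0, 0, 0, 0, 0, 0, 240],
  [0, 0, 0, 0, 0, 0, 240],
  [0, 0, 0, 0, 0, 0, 240],
])

```text
clock: 26.47
tcp_pos: [0.4884, -0.3597, 0.03]
orientation: [0.0, 0.687, 0.727, 0.0]
force: [0.3, 0.4, -0.3]
gripper_width: 0.0281
grip_force: 0.0
```

Call:
drive_tool([
  [0, 0, 0, 0, 0, 0, 240],
  [0, 0, 0, 0, 0, 0, 240],
  [0, 0, 0, 0, 0, 0, 240],
  [0, 0, 0, 0, 0, 15, 240],
  [0, 0, 0, 0, 0, 40, 240],
])

```text
clock: 26.88
tcp_pos: [0.4861, -0.358, 0.0678]
orientation: [-0.003, 0.687, 0.727, -0.001]
force: [0.8, -0.3, -1.8]
gripper_width: 0.015
grip_force: 40.0
```

Call:
drive_tool([
  [0, 0, 0, 0, 0, 30, 240],
  [0, 0, 0, 0, 0, 60, 240],
  [0, 0, 0, 0, 0, 90, 240],
  [0, 0, 0, 0, 0, 100, 240],
  [0, 0, 0, 0, 0, 100, 240],
])

```text
clock: 27.3
tcp_pos: [0.4893, -0.361, 0.173]
orientation: [0.003, 0.687, 0.727, 0.001]
force: [0.3, -1.0, -1.3]
gripper_width: 0.0153
grip_force: 40.0
```

Call:
drive_tool([
  [0, 0, -0.03, 4, 33, 0, 240],
  [0, 0, -0.06, 8, 67, 0, 240],
  [0, 0, -0.09, 12, 100, 0, 240],
  [0, 0, -0.12, 16, 134, 0, 240],
  [0, 0, -0.13, 21, 167, 0, 240],
])

```text
clock: 27.72
tcp_pos: [0.5076, -0.1904, 0.1676]
orientation: [-0.001, 0.733, 0.68, -0.001]
force: [-0.2, -0.5, -1.9]
gripper_width: 0.015
grip_force: 40.0
```

Call:
drive_tool([
  [0, 0, 0, 4, 33, 0, 240],
  [0, 0, 0, 8, 67, 0, 240],
  [0, 0, 0, 12, 100, 0, 240],
  [0, 0, 0, 16, 134, 0, 240],
  [0, 0, 0, 21, 167, 0, 240],
])

```text
clock: 28.13
tcp_pos: [0.5286, -0.0236, 0.1678]
orientation: [-0.001, 0.733, 0.681, -0.001]
force: [1.4, 0.9, -1.4]
gripper_width: 0.0147
grip_force: 40.0
```

Call:
drive_tool([
  [0, 0, 0, 4, 33, 0, 240],
  [0, 0, 0, 8, 67, 0, 240],
  [0, 0, 0, 12, 100, 0, 240],
  [0, 0, 0, 16, 134, 0, 240],
  [0, 0, 0, 20, 168, 0, 240],
])

```text
clock: 28.55
tcp_pos: [0.5487, 0.1437, 0.1676]
orientation: [-0.001, 0.733, 0.68, -0.002]
force: [0.0, 0.8, -1.9]
gripper_width: 0.015
grip_force: 40.0
```

Call:
drive_tool([
  [0, 0, 0, 0, 0, -20, 240],
  [0, 0, 0, 0, 0, -50, 240],
  [0, 0, 0, 0, 0, -80, 240],
  [0, 0, 0, 0, 0, -100, 240],
  [0, 0, 0, 0, 0, -100, 240],
])

```text
clock: 28.97
tcp_pos: [0.5449, 0.1411, 0.0633]
orientation: [-0.002, 0.733, 0.681, -0.006]
force: [-0.8, -0.2, -2.2]
gripper_width: 0.0148
grip_force: 40.0
```

Call:
drive_tool([
  [0, 0, 0, 0, 0, 0, 240],
  [0, 0, 0, 0, 0, 0, 167],
  [0, 0, 0, 0, 0, 0, 167],
  [0, 0, 0, 0, 0, 0, 167],
  [0, 0, 0, 0, 0, 0, 167],
])

```text
clock: 29.38
tcp_pos: [0.5513, 0.1427, 0.0711]
orientation: [0.0, 0.733, 0.68, 0.001]
force: [0.3, -0.1, 0.2]
gripper_width: 0.0281
grip_force: 0.0
```

Call:
drive_tool([
  [0, 0, 0, 0, 0, 20, 167],
  [0, 0, 0, 0, 0, 50, 167],
  [0, 0, 0, 0, 0, 80, 167],
  [0, 0, 0, 0, 0, 110, 120],
  [0, 0, 0, 0, 0, 140, 90],
])

```text
clock: 29.8
tcp_pos: [0.5503, 0.1422, 0.2119]
orientation: [0.0, 0.733, 0.68, 0.001]
force: [0.6, 0.2, -0.7]
gripper_width: 0.0368
grip_force: 0.0
```

```bash
python3 - <<'E'
from bolts import *
o=arm.get_obs(); print(o["tcp_pos"],o["orientation"])
blobs("top")
p,d,m=cap("scene"); P=cloud(m,d); hsv=cv2.cvtColor(p,cv2.COLOR_RGB2HSV); np.savez("scene10",p=p,d=d)
M=((hsv[...,0]>5)&(hsv[...,0]<22)&(hsv[...,1]>110)&(hsv[...,2]>60)&(P[...,2]<.07)&(P[...,2]>.038)&(P[...,1]>.07)&(P[...,1]<.21)&(P[...,0]>.46)&(P[...,0]<.67)).astype(np.uint8)
k,l,st,c=cv2.connectedComponentsWithStats(M)
for i in range(1,k):
    if st[i,4]>25: q=P[l==i]; print("well",st[i,4],q.mean(0).round(3),q.max(0).round(3))
E
```

```text
[0.55034157 0.14215415 0.21192846] [9.28771848e-05 7.32914897e-01 6.80319849e-01 8.05232853e-04]
top px [344.0, 183.0] ctr 0.5752 -0.1598 mean [0.5799999833106995, -0.15839999914169312] axis 103.7 size [0.043 0.069]
top px [337.0, 218.0] ctr 0.4898 -0.1496 mean [0.4902999997138977, -0.1404999941587448] axis 94.3 size [0.035 0.079]
top px [387.0, 220.0] ctr 0.4916 -0.2576 mean [0.48590001463890076, -0.2662000060081482] axis 104.4 size [0.038 0.079]
top px [427.0, 256.0] ctr 0.401 -0.3574 mean [0.3986999988555908, -0.3659000098705292] axis 97.8 size [0.039 0.077]
top px [345.0, 257.0] ctr 0.3926 -0.161 mean [0.39239999651908875, -0.16220000386238098] axis 74.7 size [0.026 0.076]
top px [381.0, 258.0] ctr 0.3896 -0.2517 mean [0.39070001244544983, -0.250900000333786] axis 94.2 size [0.027 0.07 ]
well 95 [0.602 0.204 0.051] [0.649 0.208 0.065]
well 423 [0.575 0.138 0.053] [0.607 0.177 0.064]
well 221 [0.628 0.132 0.053] [0.643 0.173 0.064]
```

Call:
drive_tool([
  [0, 0, -0.04, -6, -20, 0, 90],
  [0, 0, -0.08, -12, -40, 0, 90],
  [0, 0, -0.12, -20, -60, 0, 90],
  [0, 0, -0.16, -30, -80, 0, 90],
  [0, 0, -0.19, -40, -101, 0, 90],
])

```text
clock: 30.32
tcp_pos: [0.5097, 0.0406, 0.2095]
orientation: [-0.0, 0.795, 0.607, 0.0]
force: [-0.2, 0.0, 0.9]
gripper_width: 0.0557
grip_force: 0.0
```

Call:
drive_tool([
  [0, 0, 0, -12, -20, 0, 90],
  [0, 0, 0, -24, -40, 0, 90],
  [0, 0, 0, -36, -60, 0, 90],
  [0, 0, 0, -48, -80, 0, 90],
  [0, 0, 0, -60, -101, 0, 90],
])

```text
clock: 30.73
tcp_pos: [0.4494, -0.0604, 0.2095]
orientation: [-0.0, 0.794, 0.608, 0.0]
force: [0.8, -0.0, 0.1]
gripper_width: 0.0567
grip_force: 0.0
```

Call:
drive_tool([
  [0, 0, 0, -12, -20, 0, 90],
  [0, 0, 0, -24, -40, 0, 90],
  [0, 0, 0, -36, -60, 0, 90],
  [0, 0, 0, -48, -80, 0, 90],
  [0, 0, 0, -58, -101, 0, 90],
])

```text
clock: 31.15
tcp_pos: [0.3913, -0.1611, 0.2096]
orientation: [-0.0, 0.794, 0.608, 0.001]
force: [0.6, 0.3, -0.2]
gripper_width: 0.0565
grip_force: 0.0
```

```bash
python3 - <<'E'
from bolts import *
o=arm.get_obs(); print(o["tcp_pos"],o["orientation"],o["q"].round(2))
blobs("wrist")
E
```

```text
[ 0.3913231  -0.16112117  0.20958244] [-3.19760265e-04  7.93818219e-01  6.08154260e-01  9.64279104e-04] [-0.63 -0.29  0.83  2.04  0.22  1.3  -0.14]
wrist px [471.0, 137.0] ctr 0.5741 -0.1599 mean [0.5788000226020813, -0.15700000524520874] axis 104.6 size [0.051 0.078]
wrist px [392.0, 141.0] ctr 0.4935 -0.1457 mean [0.48750001192092896, -0.13760000467300415] axis 94.0 size [0.042 0.083]
wrist px [317.0, 180.0] ctr 0.3905 -0.1611 mean [0.39089998602867126, -0.1599999964237213] axis 75.6 size [0.03  0.085]
wrist px [402.0, 232.0] ctr 0.4745 -0.255 mean [0.47839999198913574, -0.25429999828338623] axis 96.7 size [0.043 0.082]
wrist px [332.0, 242.0] ctr 0.3864 -0.2474 mean [0.3887999951839447, -0.2451999932527542] axis 95.0 size [0.033 0.074]
wrist px [356.0, 308.0] ctr 0.3965 -0.3544 mean [0.39649999141693115, -0.352400004863739] axis 110.2 size [0.025 0.062]
```

Call:
drive_tool([
  [0, 0, 0, 0, 1, -15, 90],
  [0, 0, 0, 0, 1, -30, 90],
  [0, 0, 0, 0, 1, -45, 90],
  [0, 0, 0, 0, 1, -60, 90],
  [0, 0, 0, 0, 1, -75, 90],
])

```text
clock: 31.62
tcp_pos: [0.3922, -0.1596, 0.134]
orientation: [0.0, 0.794, 0.608, 0.001]
force: [-0.5, -0.1, -0.6]
gripper_width: 0.0566
grip_force: 0.0
```

```bash
python3 - <<'E'
from h import *
o=arm.get_obs(); print(o["tcp_pos"],o["orientation"],o["q"].round(3))
E
```

```text
[ 0.39217792 -0.15958307  0.13395012] [1.70864553e-05 7.94174672e-01 6.07689207e-01 6.46523554e-04] [-0.652 -0.19   0.914  2.14   0.165  1.123 -0.083]
```

Safe; the joint moves away from its limit. Continue down (.134 → .030).

Call:
drive_tool([
  [0, 0, 0, -1, -1, -18, 90],
  [0, 0, 0, -1, -1, -36, 90],
  [0, 0, 0, -1, -1, -54, 90],
  [0, 0, 0, -1, -1, -70, 90],
  [0, 0, 0, -1, -1, -80, 90],
])

```text
clock: 32.03
tcp_pos: [0.3903, -0.1604, 0.0532]
orientation: [-0.0, 0.794, 0.608, -0.0]
force: [0.9, 0.2, 0.8]
gripper_width: 0.0562
grip_force: 0.0
```

Call:
drive_tool([
  [0, 0, 0, 0, 0, -10, 90],
  [0, 0, 0, 0, 0, -20, 90],
  [0, 0, 0, 0, 0, -24, 90],
  [0, 0, 0, 0, 0, -24, 140],
  [0, 0, 0, 0, 0, -24, 240],
])

```text
clock: 32.45
tcp_pos: [0.3912, -0.1608, 0.0307]
orientation: [0.0, 0.794, 0.608, -0.0]
force: [0.7, -0.8, 0.3]
gripper_width: 0.0495
grip_force: 0.0
```

Call:
drive_tool([
  [0, 0, 0, 0, 0, 0, 240],
  [0, 0, 0, 0, 0, 0, 240],
  [0, 0, 0, 0, 0, 0, 240],
  [0, 0, 0, 0, 0, 0, 240],
  [0, 0, 0, 0, 0, 0, 240],
])

```text
clock: 32.87
tcp_pos: [0.3914, -0.1606, 0.0308]
orientation: [0.0, 0.794, 0.608, 0.0]
force: [0.5, -0.2, 0.4]
gripper_width: 0.018
grip_force: 0.0
```

Call:
drive_tool([
  [0, 0, 0, 0, 0, 0, 240],
  [0, 0, 0, 0, 0, 0, 240],
  [0, 0, 0, 0, 0, 0, 240],
  [0, 0, 0, 0, 0, 15, 240],
  [0, 0, 0, 0, 0, 40, 240],
])

```text
clock: 33.28
tcp_pos: [0.3882, -0.1604, 0.0689]
orientation: [-0.001, 0.794, 0.608, -0.003]
force: [0.6, 0.7, -2.3]
gripper_width: 0.0145
grip_force: 40.0
```

Call:
drive_tool([
  [0, 0, 0, 0, 0, 20, 240],
  [0, 0, 0, 0, 0, 40, 240],
  [0, 0, 0, 0, 0, 60, 240],
  [0, 0, 0, 0, 0, 80, 240],
  [0, 0, 0, 0, 0, 100, 240],
])

```text
clock: 33.7
tcp_pos: [0.3904, -0.1605, 0.1711]
orientation: [-0.0, 0.794, 0.608, -0.0]
force: [-0.0, 0.2, -2.6]
gripper_width: 0.015
grip_force: 40.0
```

Call:
drive_tool([
  [0, 0, 0.04, 12, 18, 0, 240],
  [0, 0, 0.08, 24, 38, 0, 240],
  [0, 0, 0.12, 36, 60, 0, 240],
  [0, 0, 0.16, 46, 82, 0, 240],
  [0, 0, 0.19, 56, 104, 0, 240],
])

```text
clock: 34.12
tcp_pos: [0.4469, -0.0557, 0.17]
orientation: [-0.0, 0.732, 0.681, -0.0]
force: [0.7, 0.5, -1.5]
gripper_width: 0.0146
grip_force: 40.0
```

Call:
drive_tool([
  [0, 0, 0, 9, 20, 0, 240],
  [0, 0, 0, 18, 40, 0, 240],
  [0, 0, 0, 26, 60, 0, 240],
  [0, 0, 0, 32, 80, 0, 240],
  [0, 0, 0, 38, 101, 0, 240],
])

```text
clock: 34.53
tcp_pos: [0.4848, 0.045, 0.1698]
orientation: [-0.0, 0.733, 0.68, -0.001]
force: [1.2, -1.2, -1.2]
gripper_width: 0.0152
grip_force: 40.0
```

Call:
drive_tool([
  [0, 0, 0, 6, 20, 0, 240],
  [0, 0, 0, 12, 40, 0, 240],
  [0, 0, 0, 18, 60, 0, 240],
  [0, 0, 0, 24, 80, 0, 240],
  [0, 0, 0, 30, 101, 0, 240],
])

```text
clock: 34.95
tcp_pos: [0.515, 0.1463, 0.17]
orientation: [-0.0, 0.733, 0.68, -0.001]
force: [-0.7, 0.4, -2.1]
gripper_width: 0.0149
grip_force: 40.0
```

Call:
drive_tool([
  [0, 0, 0, 0, 0, -20, 240],
  [0, 0, 0, 0, 0, -50, 240],
  [0, 0, 0, 0, 0, -80, 240],
  [0, 0, 0, 0, 0, -100, 240],
  [0, 0, 0, 0, 0, -100, 240],
])

```text
clock: 35.37
tcp_pos: [0.5112, 0.1444, 0.0658]
orientation: [-0.001, 0.733, 0.681, -0.005]
force: [-0.9, -0.5, -1.9]
gripper_width: 0.0146
grip_force: 40.0
```

Call:
drive_tool([
  [0, 0, 0, 0, 0, 0, 240],
  [0, 0, 0, 0, 0, 0, 167],
  [0, 0, 0, 0, 0, 0, 167],
  [0, 0, 0, 0, 0, 0, 167],
  [0, 0, 0, 0, 0, 0, 167],
])

```text
clock: 35.78
tcp_pos: [0.5163, 0.1459, 0.0722]
orientation: [0.0, 0.733, 0.68, 0.002]
force: [-0.4, 0.7, 0.1]
gripper_width: 0.0282
grip_force: 0.0
```

Call:
drive_tool([
  [0, 0, 0, 0, 0, 20, 167],
  [0, 0, 0, 0, 0, 50, 167],
  [0, 0, 0, 0, 0, 80, 167],
  [0, 0, 0, 0, 0, 110, 120],
  [0, 0, 0, 0, 0, 140, 90],
])

```text
clock: 36.2
tcp_pos: [0.5153, 0.1452, 0.2129]
orientation: [0.0, 0.733, 0.68, 0.001]
force: [0.5, 0.6, 0.3]
gripper_width: 0.0375
grip_force: 0.0
```

Call:
drive_tool([
  [0, 0, 0, -9, 36, 0, 90],
  [0, 0, 0, -18, 72, 0, 90],
  [0, 0, 0, -27, 108, 0, 90],
  [0, 0, 0, -36, 144, 0, 90],
  [0, 0, 0, -44, 181, 0, 90],
])

```text
clock: 36.62
tcp_pos: [0.4708, 0.328, 0.2119]
orientation: [-0.0, 0.733, 0.68, 0.001]
force: [0.7, 0.4, 0.0]
gripper_width: 0.0559
grip_force: 0.0
```

```bash
python3 - <<'E'
from bolts import *
o=arm.get_obs(); print(o["tcp_pos"],o["q"].round(2))
blobs("top")
for n in ("scene","wrist","top"):
    p,d,m=cap(n); P=cloud(m,d); np.savez(n+"11",p=p,d=d)
    for k,c in (("knob",(.471,.327)),("handle",(.57,.418))):
        s=P[(np.hypot(P[...,0]-c[0],P[...,1]-c[1])<.03)&(P[...,2]>.13)&(P[...,2]<.142)]; print(n,k,len(s),s.mean(0).round(4) if len(s) else 0)
    hsv=cv2.cvtColor(p,cv2.COLOR_RGB2HSV)
    M=((hsv[...,0]>5)&(hsv[...,0]<22)&(hsv[...,1]>110)&(P[...,2]<.07)&(P[...,2]>.036)&(P[...,1]>.07)&(P[...,1]<.22)&(P[...,0]>.46)&(P[...,0]<.67)).astype(np.uint8)
    k,l,st,c=cv2.connectedComponentsWithStats(M)
    for i in range(1,k):
        if st[i,4]>25: q=P[l==i]; print(n,"well",st[i,4],q.mean(0).round(3),q.max(0).round(3))
E
```

```text
[0.4707673  0.32804485 0.21188006] [-1.15  0.19  0.56  1.7  -0.1   1.28 -0.64]
top px [344.0, 183.0] ctr 0.5761 -0.1598 mean [0.5803999900817871, -0.15870000422000885] axis 103.6 size [0.04  0.069]
top px [336.0, 218.0] ctr 0.4967 -0.1464 mean [0.4903999865055084, -0.13809999823570251] axis 94.9 size [0.037 0.078]
top px [387.0, 220.0] ctr 0.4916 -0.2576 mean [0.4860000014305115, -0.2660999894142151] axis 104.6 size [0.038 0.079]
top px [427.0, 256.0] ctr 0.401 -0.3574 mean [0.39879998564720154, -0.36629998683929443] axis 97.6 size [0.039 0.077]
top px [381.0, 258.0] ctr 0.3908 -0.252 mean [0.39089998602867126, -0.25200000405311584] axis 93.8 size [0.025 0.069]
scene knob 59 [0.485  0.3189 0.1366]
scene handle 58 [0.5695 0.416  0.1353]
scene well 588 [0.555 0.138 0.053] [0.6   0.192 0.066]
scene well 210 [0.628 0.133 0.053] [0.642 0.173 0.064]
wrist knob 643 [0.4803 0.3269 0.1377]
wrist handle 760 [0.5643 0.422  0.1376]
wrist well 423 [0.516 0.177 0.055] [0.529 0.189 0.062]
wrist well 35 [0.544 0.157 0.051] [0.547 0.173 0.058]
top knob 104 [0.4826 0.3222 0.1368]
top handle 0 0
top well 281 [0.624 0.134 0.054] [0.641 0.177 0.063]
top well 889 [0.55  0.14  0.054] [0.601 0.186 0.065]
```

Call:
drive_tool([
  [0, 0, 0, 11, -4, 0, 90],
  [0, 0, 0, 11, -4, -25, 90],
  [0, 0, 0, 11, -4, -50, 90],
  [0, 0, 0, 11, -4, -75, 90],
  [0, 0, 0, 11, -4, -90, 90],
])

```text
clock: 37.23
tcp_pos: [0.4832, 0.3189, 0.1186]
orientation: [0.0, 0.734, 0.679, -0.001]
force: [-0.7, 0.4, 0.1]
gripper_width: 0.0561
grip_force: 0.0
```

Call:
drive_tool([
  [0, 0, 0, 0, 0, 0, 90],
  [0, 0, 0, 0, 0, 0, 220],
  [0, 0, 0, 0, 0, 0, 220],
  [0, 0, 0, 0, 0, 0, 220],
  [0, 0, 0, 0, 0, 0, 220],
], newtons=30)

```text
clock: 37.65
tcp_pos: [0.4833, 0.3226, 0.1222]
orientation: [0.0, 0.733, 0.68, 0.001]
force: [-0.2, 0.3, 0.2]
gripper_width: 0.0377
grip_force: 0.0
```

Call:
drive_tool([
  [0, 0, 0, 0, 0, 0, 220],
  [0, 0, 0, 0, 0, 0, 220],
  [0, 0, 0, 0, 0, 0, 220],
  [0, 0, 0, 0, 0, 0, 220],
  [0, 0, 0, 0, 0, 0, 220],
])

```text
clock: 38.07
tcp_pos: [0.4822, 0.3226, 0.121]
orientation: [-0.0, 0.733, 0.681, 0.0]
force: [-1.5, -0.3, 3.6]
gripper_width: 0.0235
grip_force: 30.0
```

Call:
drive_tool([
  [0, 0, 0, 0, 0, 6, 220],
  [0, 0, 0, 0, 0, 12, 220],
  [0, 0, 0, 0, 0, 18, 220],
  [0, 0, 0, 0, 0, 24, 220],
  [0, 0, 0, 0, 0, 30, 220],
])

```text
clock: 38.48
tcp_pos: [0.4817, 0.3221, 0.1508]
orientation: [-0.0, 0.733, 0.68, -0.001]
force: [-0.8, 0.0, -2.6]
gripper_width: 0.0232
grip_force: 30.0
```

```bash
python3 - <<'E'
from h import *
o=arm.get_obs(); print(o["tcp_pos"],o["force"])
for n in ("top","wrist"):
    p,d,m=cap(n); P=cloud(m,d); s=P[(abs(P[...,0]-.41)<.05)&(abs(P[...,1]-.285)<.05)&(P[...,2]>.09)&(P[...,2]<.135)]; print(n,len(s),np.histogram(s[:,2],np.arange(.09,.136,.005)))
E
```

```text
[0.48167098 0.32211878 0.15084545] [-0.81528303  0.03093676 -2.60064589]
top 739 (array([  0,   0,   0,  16,   3,  54, 451, 215,   0]), array([0.09 , 0.095, 0.1  , 0.105, 0.11 , 0.115, 0.12 , 0.125, 0.13 ,
       0.135]))
wrist 845 (array([  0,   0,   0,   0,   0,  29, 118, 698,   0]), array([0.09 , 0.095, 0.1  , 0.105, 0.11 , 0.115, 0.12 , 0.125, 0.13 ,
       0.135]))
```

Bar is lifted clear (top ≈ .125). Swing it back over the cover.

Call:
drive_tool([
  [0, 0, 0.11, 4, -8, 0, 220],
  [0, 0, 0.22, 8, -15, 0, 220],
  [0, 0, 0.33, 13, -21, 0, 220],
  [0, 0, 0.44, 19, -27, 0, 220],
  [0, 0, 0.56, 25, -33, 0, 220],
])

```text
clock: 39.0
tcp_pos: [0.508, 0.2893, 0.1508]
orientation: [0.001, 0.514, 0.858, 0.001]
force: [1.8, 1.4, -3.1]
gripper_width: 0.023
grip_force: 30.0
```

Call:
drive_tool([
  [0, 0, 0.11, 7, -5, 0, 220],
  [0, 0, 0.22, 15, -8, 0, 220],
  [0, 0, 0.33, 23, -11, 0, 220],
  [0, 0, 0.44, 31, -13, 0, 220],
  [0, 0, 0.56, 39, -14, 0, 220],
])

```text
clock: 39.42
tcp_pos: [0.5469, 0.2753, 0.1506]
orientation: [0.0, 0.257, 0.966, 0.0]
force: [1.6, 0.4, -2.9]
gripper_width: 0.0232
grip_force: 30.0
```

Call:
drive_tool([
  [0, 0, 0, 0, 0, -8, 220],
  [0, 0, 0, 0, 0, -16, 220],
  [0, 0, 0, 0, 0, -24, 220],
  [0, 0, 0, 0, 0, -29, 220],
  [0, 0, 0, 0, 0, -29, 220],
])

```text
clock: 39.83
tcp_pos: [0.5465, 0.275, 0.1214]
orientation: [0.0, 0.26, 0.966, -0.0]
force: [0.6, 0.1, 0.9]
gripper_width: 0.0233
grip_force: 30.0
```

Call:
drive_tool([
  [0, 0, 0, 0, 0, 0, 90],
  [0, 0, 0, 0, 0, 0, 90],
  [0, 0, 0, 0, 0, 0, 90],
  [0, 0, 0, 0, 0, 0, 90],
  [0, 0, 0, 0, 0, 0, 90],
])

```text
clock: 40.25
tcp_pos: [0.546, 0.2756, 0.1216]
orientation: [-0.0, 0.259, 0.966, 0.0]
force: [0.2, -0.5, -0.2]
gripper_width: 0.0485
grip_force: 0.0
```

Call:
drive_tool([
  [0, 0, 0, 0, 0, 15, 90],
  [0, 0, 0, 0, 0, 35, 90],
  [0, 0, 0, 0, 0, 60, 90],
  [0, 0, 0, 0, 0, 80, 90],
  [0, 0, 0, 0, 0, 90, 90],
])

```text
clock: 40.67
tcp_pos: [0.5473, 0.2759, 0.2146]
orientation: [0.001, 0.259, 0.966, 0.002]
force: [0.0, -0.1, -0.2]
gripper_width: 0.056
grip_force: 0.0
```

```bash
cat > kh.py <<'E'
from h import *
o=arm.get_obs(); print(o["tcp_pos"],o["orientation"],o["q"].round(2))
import sys
c=eval(sys.argv[1])
for n in ("scene","wrist","top"):
    p,d,m=cap(n); P=cloud(m,d)
    for k in c:
        s=P[(np.hypot(P[...,0]-k[0],P[...,1]-k[1])<.03)&(P[...,2]>.13)&(P[...,2]<.142)]; print(n,k,len(s),s.mean(0).round(4) if len(s) else 0)
    s=P[(P[...,2]>.09)&(P[...,2]<.1)&(P[...,0]<.75)]; print("bar",len(s),s.min(0).round(3),s.max(0).round(3)) if len(s) else 0
E
python3 kh.py "[(.546,.275),(.57,.418)]"
```

```text
[0.54729534 0.27586768 0.21461568] [0.00134921 0.25946821 0.96574937 0.00160506] [-0.89  0.26  0.45  1.6  -0.12  1.3   0.63]
scene (0.546, 0.275) 63 [0.5482 0.2703 0.1361]
scene (0.57, 0.418) 51 [0.5672 0.4149 0.1354]
bar 2650 [ 0.007 -0.706  0.09 ] [0.747 0.662 0.1  ]
wrist (0.546, 0.275) 634 [0.5423 0.2771 0.1377]
wrist (0.57, 0.418) 689 [0.5621 0.4191 0.1373]
bar 8441 [0.4  0.13 0.09] [0.676 0.604 0.1  ]
top (0.546, 0.275) 0 0
top (0.57, 0.418) 0 0
bar 4226 [ 0.17  -0.706  0.09 ] [0.749 0.598 0.1  ]
```

Call:
drive_tool([
  [0, 0, 0, 4, 28, 0, 90],
  [0, 0, 0, 8, 56, 0, 90],
  [0, 0, 0, 12, 85, 0, 90],
  [0, 0, 0, 16, 114, 0, 90],
  [0, 0, 0, 20, 142, 0, 90],
])

```text
clock: 41.23
tcp_pos: [0.5652, 0.4185, 0.2089]
orientation: [-0.001, 0.259, 0.966, -0.001]
force: [0.7, 0.9, 0.2]
gripper_width: 0.0562
grip_force: 0.0
```

Call:
drive_tool([
  [0, 0, 0, 0, 0, -25, 90],
  [0, 0, 0, 0, 0, -50, 90],
  [0, 0, 0, 0, 0, -75, 90],
  [0, 0, 0, 0, 0, -92, 90],
  [0, 0, 0, 0, 0, -92, 90],
])

```text
clock: 41.65
tcp_pos: [0.5625, 0.415, 0.1121]
orientation: [-0.003, 0.259, 0.966, -0.005]
force: [-0.6, -0.3, -0.2]
gripper_width: 0.0561
grip_force: 0.0
```

Call:
drive_tool([
  [0, 0, 0, 0, 0, 0, 220],
  [0, 0, 0, 0, 0, 0, 220],
  [0, 0, 0, 0, 0, 0, 220],
  [0, 0, 0, 0, 0, 0, 220],
  [0, 0, 0, 0, 0, 0, 220],
], newtons=25)

```text
clock: 42.07
tcp_pos: [0.5668, 0.4178, 0.121]
orientation: [0.001, 0.259, 0.966, 0.001]
force: [-0.0, -0.1, -0.3]
gripper_width: 0.0313
grip_force: 0.0
```

Call:
drive_tool([
  [0, 0, 0, 0, 0, 0, 220],
  [0, 0, 0, 0, 0, 0, 220],
  [0, 0, 0, 0, 0, 0, 220],
  [0, 0, 0, 0, 0, 0, 220],
  [0, 0, 0, 0, 0, 0, 220],
])

```text
clock: 42.48
tcp_pos: [0.5664, 0.4181, 0.1205]
orientation: [0.0, 0.259, 0.966, 0.001]
force: [0.7, 1.1, 4.5]
gripper_width: 0.0216
grip_force: 25.0
```

Call:
drive_tool([
  [0, 0, 0, -15, -10, 0, 220],
  [0, 0, 0, -30, -21, 0, 220],
  [0, 0, 0, -43, -33, 0, 220],
  [0, 0, 0, -56, -46, 0, 220],
  [0, 0, 0, -67, -60, 0, 220],
])

```text
clock: 42.9
tcp_pos: [0.4972, 0.3607, 0.1204]
orientation: [-0.001, 0.257, 0.966, 0.002]
force: [-2.8, 7.7, 4.4]
gripper_width: 0.0212
grip_force: 25.0
```

Call:
drive_tool([
  [0, 0, 0, -11, -15, 0, 220],
  [0, 0, 0, -20, -30, 0, 220],
  [0, 0, 0, -28, -46, 0, 220],
  [0, 0, 0, -34, -63, 0, 220],
  [0, 0, 0, -40, -80, 0, 220],
])

```text
clock: 43.32
tcp_pos: [0.4585, 0.2791, 0.1205]
orientation: [0.0, 0.258, 0.966, 0.002]
force: [-0.7, 4.5, 4.6]
gripper_width: 0.0213
grip_force: 25.0
```

Call:
drive_tool([
  [0, 0, 0, -4, -18, 0, 220],
  [0, 0, 0, -6, -36, 0, 220],
  [0, 0, 0, -7, -54, 0, 220],
  [0, 0, 0, -7, -72, 0, 220],
  [0, 0, 0, -5, -90, 0, 220],
])

```text
clock: 43.73
tcp_pos: [0.4544, 0.1879, 0.1206]
orientation: [0.0, 0.258, 0.966, 0.001]
force: [-0.6, 2.9, 5.1]
gripper_width: 0.0214
grip_force: 25.0
```

Call:
drive_tool([
  [0, 0, 0, 3, -18, 0, 220],
  [0, 0, 0, 8, -35, 0, 220],
  [0, 0, 0, 13, -53, 0, 220],
  [0, 0, 0, 21, -69, 0, 220],
  [0, 0, 0, 29, -85, 0, 220],
])

```text
clock: 44.15
tcp_pos: [0.4833, 0.1056, 0.1207]
orientation: [-0.001, 0.259, 0.966, 0.004]
force: [-15.8, 44.5, 3.0]
gripper_width: 0.0217
grip_force: 25.1
```

```bash
python3 kh.py "[(.4846,.1025),(.628,.08)]"; python3 -c "
from workcell import arm; print(arm.get_obs()['force'])"
```

```text
[0.48327719 0.1056279  0.12072801] [-7.95731599e-04  2.59025439e-01  9.65862145e-01  3.93778655e-03] [-0.81  0.09  0.57  1.99 -0.06  1.07  0.84]
scene (0.4846, 0.1025) 52 [0.4896 0.0976 0.1358]
scene (0.628, 0.08) 72 [0.6296 0.0803 0.1361]
bar 2650 [ 0.01  -0.707  0.09 ] [0.75  0.664 0.1  ]
wrist (0.4846, 0.1025) 1198 [0.4746 0.1104 0.1364]
wrist (0.628, 0.08) 0 0
bar 588 [0.47  0.073 0.09 ] [0.544 0.118 0.1  ]
top (0.4846, 0.1025) 0 0
top (0.628, 0.08) 89 [0.6273 0.0839 0.1373]
bar 4797 [ 0.169 -0.706  0.09 ] [0.75  0.665 0.1  ]
[-1.84650003  8.28693203  5.98907445]
```

Call:
drive_tool([
  [0, 0, 0, 0, 0, 0, 90],
  [0, 0, 0, 0, 0, 0, 90],
  [0, 0, 0, 0, 0, 0, 90],
  [0, 0, 0, 0, 0, 0, 90],
  [0, 0, 0, 0, 0, 0, 90],
])

```text
clock: 44.72
tcp_pos: [0.4828, 0.1013, 0.1191]
orientation: [-0.0, 0.26, 0.966, -0.001]
force: [0.7, 0.1, -0.1]
gripper_width: 0.0465
grip_force: 0.0
```

Call:
drive_tool([
  [0, 0, 0, 0, 0, 15, 90],
  [0, 0, 0, 0, 0, 45, 90],
  [0, 0, 0, 0, 0, 80, 90],
  [0, 0, 0, 0, 0, 115, 90],
  [0, 0, 0, 0, 0, 130, 90],
])

```text
clock: 45.13
tcp_pos: [0.4849, 0.102, 0.2538]
orientation: [0.002, 0.26, 0.966, 0.002]
force: [1.7, -0.2, 0.3]
gripper_width: 0.0561
grip_force: 0.0
```

Call:
drive_tool([
  [0, 0, 0, 0, 35, 0, 90],
  [0, 0, 0, 0, 70, 0, 90],
  [0, 0, 0, 0, 110, 0, 90],
  [0, 0, 0, 0, 150, 0, 90],
  [0, 0, 0, 0, 190, 0, 90],
])

```text
clock: 45.55
tcp_pos: [0.483, 0.2934, 0.2493]
orientation: [-0.0, 0.26, 0.966, -0.0]
force: [1.8, 0.0, -0.3]
gripper_width: 0.0562
grip_force: 0.0
```

Call:
drive_tool([
  [0, 0, 0, 0, 35, 0, 90],
  [0, 0, 0, 0, 70, 0, 90],
  [0, 0, 0, 0, 100, 0, 90],
  [0, 0, 0, 0, 120, 0, 90],
  [0, 0, 0, 0, 130, 0, 90],
])

```text
clock: 45.97
tcp_pos: [0.4818, 0.4255, 0.2482]
orientation: [-0.001, 0.258, 0.966, -0.001]
force: [0.7, -0.2, 0.5]
gripper_width: 0.0565
grip_force: 0.0
```

```bash
python3 kh.py "[(.4846,.1025),(.628,.08)]"; python3 - <<'E'
from h import *
p,d,m=cap("top"); save("top12",p)
E
```

```text
[0.48179627 0.42547079 0.24821977] [-5.45899781e-04  2.57593010e-01  9.66253210e-01 -5.27094339e-04] [-1.06  0.31  0.37  1.47 -0.11  1.38  0.37]
scene (0.4846, 0.1025) 50 [0.4861 0.1015 0.1368]
scene (0.628, 0.08) 69 [0.6295 0.0805 0.1364]
bar 2640 [ 0.011 -0.706  0.09 ] [0.749 0.663 0.1  ]
wrist (0.4846, 0.1025) 0 0
wrist (0.628, 0.08) 0 0
bar 1439 [0.394 0.293 0.09 ] [0.64  0.703 0.1  ]
top (0.4846, 0.1025) 77 [0.4842 0.1049 0.1374]
top (0.628, 0.08) 90 [0.627  0.0839 0.1373]
bar 4773 [ 0.169 -0.704  0.09 ] [0.75 0.6  0.1 ]
```

View pics/top12.png

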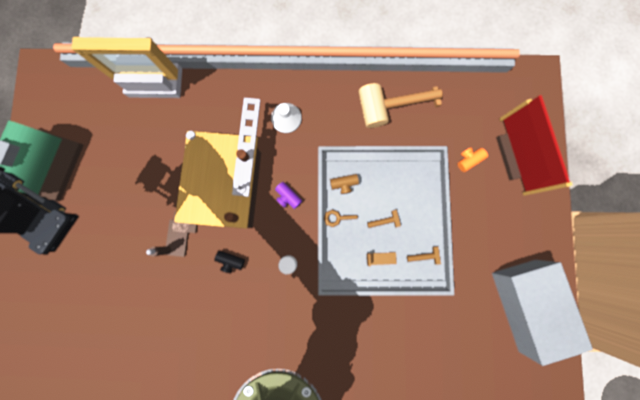

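The cover is shut: the handle top at (231,217) sits within 1 mm of where it started. The stay bar is down, at about (245,150). The five other parts are still in the crate, and the lamp cap at (286,117) and tin at (288,265) have not moved.

```bash
python3 -c "
from workcell import arm; print(arm.close_job())"
```

```text
the job is handed in; nothing more can be done
None
```

I handed the job in after about 46 s of robot time: all four hexagon bolts are in the well under the shut cover, the stay bar is down, and the other parts, lamp cap and tin stayed put; the handle hit the shut stop with a brief 44 N wrist-force spike, and no verdict came back.

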